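Set up the pasta drying rack

ROBOT

A 6-joint arm with a two-finger parallel gripper is mounted at the origin on a cart in front of the work surface, level with it; the furniture and walls round the work are solid. World frame = base frame: x ahead of the robot, y to its left, z up, the work surface at z = 0. Lengths are in m, angles in degrees, forces in N, time in s.
With the tool pointing down it reaches from about 0.3 to 0.75 m from the base axis. Payload 8.5 kg.
Tool frame: the origin (TCP) lies between the finger pads; the fingertips stand 19 mm ahead of it and the grasp point (between the pads) is the TCP; z points along the fingers, y is the line along which they close (so a half turn about z gives the same grasp; the last joint's range is limited). The gripper opens to 85 mm and grips with 20 to 120 N. Pads are 22 mm wide; open, the fingers measure 114 mm over their backs; the gripper's body (76 mm by 85 mm) begins 54 mm behind the grasp point. The pads swing forward as they close: fully open they stand 13 mm farther back than shut.
Start: joints at [-87.107, 21.807, 74.336, -0, 83.858, -12.336], TCP at [0.144, -0.531, 0.224] pointing down, gripper open.
Joint ranges: [-178.18, 178.18], [-50.72, 133.34], [12.68, 142.11], [-81.47, 261.47], [9.98, 163.14], [-165.26, 165.26]. Speed limits (degrees/s): [136.94, 136.94, 180, 180, 180, 180].

INTERFACE

Orientations are given as a 3x3 rotation matrix whose columns are the frame's x, y, z axes.
In Python, from rig import env, optics gives the robot as it stands.
- The arm moves only by the tool arm_command, never from a script. Its argument "commands" is one flat list of numbers, 7 for each row, row after row: the closure, from -1 (fully open) to 1 (shut), so that 0 is half open, then the shift along the tool's x, y, z as a fraction of full scale, then the turn, a rotation vector about the tool's x, y, z as a fraction of full scale. A call has 1 to 12 rows; each row is the pose to reach, as a shift and turn from the pose commanded when the call began, along the tool's axes at that moment; what a row does not reach only later rows make up. Full scale, the value 1, is 500 mm for a shift and 120 degrees for a turn. A row lasts 1/12 s, in which the tool goes at most 41.7 mm and 7.16 degrees, less where a joint would pass 70% of its speed; a pose out of reach is approached as far as the arm can. A call with a number of a shift or a turn outside -1 to 1 is refused whole. A call with a gripper value outside its range is refused whole. The fingers move at their own pace and stop on an object; "newtons" is the grip in N (left out, the last holds). Time passes only in rows, so rows that repeat a pose let the fingers close. It gives the time, the measured TCP pose, the force, the opening and the grip force at its end, in the units of the state.
- env.observe(): the state, without advancing time (a new reading comes with each control period).
- optics.get_image(name): name is "scene" or "top"; returns a dict with "image" (400x640x3 uint8, red, green, blue), "intrinsics" (3x3 intrinsics, pixels), "k1" (the pictures are not rectified: a ray, as slopes to the right and down, at radius r is drawn at 1 + k1 r^2 times it, then the intrinsics apply), "origin" and "orientation" of the camera in the world. Camera axes: x right, y down, z forward; pixel columns grow to the right and rows downward; lengths in m; the calibration is good to about 2 mm. A picture is of the moment at which its call begins. There is no depth.
- env.close_job(): hands the job in; it is judged then, once.
The state is a dict: "time_s": time; "q": joint angles; "qvel": joint speeds; "joint_efforts": joint torques, N m; "position": TCP position; "tool_rot": TCP orientation; "ft_force": force on the tool from outside, world axes, zero at the start; "wrist_torque": the same for the moment, N m; "grip_width": finger opening in m; "gripper_force": force on a finger pad.
Only numpy, scipy, OpenCV 4.12 (cv2) and the standard library are available. Lean on these libraries where they do the work, as an engineer would, in place of code of your own. Each camera call takes 0.05 s, during which the arm holds its last target. There are 200 camera calls.

TASK

Set up the pasta drying rack: throw the lever at its end up and over to the back into the open notch, then push every loose dowel arm, tip first from the front, through a hole of its own (any hole) until its collar sits flush on the board. Then throw the lever forward into the locked notch, so that the steel bar drops in front of the collars, and let go. Do not knock over or shove the mug, the jars and the pepper mill.

Things in the scene. Friction and masses are not known exactly. Their poses are not given: they have to be found in the camera images.
- drying_rack: pasta drying rack, fixed: an upright beech board 300 wide, 34 thick, from 50 to 130 mm above the worktop, on two feet. Origin on the worktop under the middle of the board's front face; x points through the board from front to back, y along the board, away from the lever end, z up. The board's front is the plane x = 0 of this frame, its back x = 34 mm.
- bail (a joint): hinge of the steel bail (8 mm bar along the board) and its lever, one piece. 0 = locked notch: bar 12 mm above the line of the holes, 18 mm before the board's front, so no dowel can pass home. Grows as the lever goes up and over to the back; 1.75 rad = open notch, bar above the board. Travel -0.15 to 1.95. Stays where left; 3 N at the handle moves it. Notch: two small teeth, 0.13 rad to either side.
- lever_grip (a point): middle of the lever's handle, a black cylinder 18 mm thick and 70 mm long that lies along the rack's y axis, 75 mm from the hinge axis. In the rack's frame it stands at (-44, -198, 138) mm when locked and moves over the top to (56, -198, 195) mm when open. The lever's arm joins it 32 mm from this point, towards the board.
- lever_pivot (a point): point on the hinge axis beside the handle, at (30, -195, 125) mm in the rack's frame; the axis runs along the rack's y, and the joint grows in the right-hand sense about it
- hole_1 (a point): centre of the mouth of a through hole in the front face of the board (y = -120 mm, 90 mm above the worktop); 13.8 mm diameter, 34 mm long, mouth slightly chamfered; it runs along the rack's x
- hole_2 (a point): centre of the mouth of a through hole in the front face of the board (y = -40 mm, 90 mm above the worktop); 13.8 mm diameter, 34 mm long, mouth slightly chamfered; it runs along the rack's x
- hole_3 (a point): centre of the mouth of a through hole in the front face of the board (y = 40 mm, 90 mm above the worktop); 13.8 mm diameter, 34 mm long, mouth slightly chamfered; it runs along the rack's x
- hole_4 (a point): centre of the mouth of a through hole in the front face of the board (y = 120 mm, 90 mm above the worktop); 13.8 mm diameter, 34 mm long, mouth slightly chamfered; it runs along the rack's x
- dowel_1_grip (a point): loose wooden dowel arm, 162 mm long, 60 g; this point is the middle of its square handle (64 long, 28 x 28 mm), on the axis, 14 mm above what it lies on. Its x axis points along the dowel to the tip: handle to 32 mm, neck of 12 mm diameter to 52 mm, square collar 28 x 28 mm to 60 mm, round shaft of 11.5 mm diameter to the tip at 130 mm. May be absent.
- dowel_1_seat (a point): centre of the seating face of that dowel's collar, 60 mm ahead of the handle's middle; it meets the mouth of the hole when the dowel is home
- dowel_2_grip (a point): another dowel arm like dowel_1, its handle's middle. May be absent.
- dowel_2_seat (a point): centre of the seating face of that dowel's collar, 60 mm ahead of the handle's middle; it meets the mouth of the hole when the dowel is home
- dowel_3_grip (a point): another dowel arm like dowel_1, its handle's middle. May be absent.
- dowel_3_seat (a point): centre of the seating face of that dowel's collar, 60 mm ahead of the handle's middle; it meets the mouth of the hole when the dowel is home
- dowel_4_grip (a point): another dowel arm like dowel_1, its handle's middle. May be absent.
- dowel_4_seat (a point): centre of the seating face of that dowel's collar, 60 mm ahead of the handle's middle; it meets the mouth of the hole when the dowel is home
- mug: a green mug, a bystander; origin at the centre of its underside, 92 mm wide, handle to its -y, 95 mm high
- mustard_jar: a mustard jar, a bystander; origin at the centre of its underside, 59 mm wide, 103 mm high
- pepper_mill: a wooden pepper mill, a bystander; origin at the centre of its underside, 58 mm wide, 170 mm high
- spice_jar: a spice jar, a bystander; origin at the centre of its underside, 41 mm wide, 105 mm high
There are look-alikes about, which are no part of the job. Leave any turquoise look-alike of the part that bears dowel_2_grip alone.

How it is judged:
By the outcome, as a careful person would: the job done as asked, in the order asked, and still so for the second after the job is handed in, with the robot touching nothing.
Of dowel_1, dowel_2, dowel_3, dowel_4 only 3 to 4 are there at a start; the rules pass over those that are not, and their reading is None.
At some moment in a run one of dowel_1, dowel_2, dowel_3, dowel_4 may be knocked a few centimetres aside while the robot is not near it.
Once in a run the grip may slacken for a moment while it holds something.
It also fails if it takes over 210 s, if anything falls off the work surface, if the arm or the gripper's body presses on something with over 40 N, if the wrist force passes 120 N, or if a joint passes its speed limit or range.

## Working session

There is one attempt and no reset: what is moved stays moved. The work goes in short steps, Python scripts to look and compute and a tool call to move; the robot and the scene stay as the last step left them, time stands still between calls to the robot, and variables do not carry over. Pictures are saved under pics/ and viewed, at most 14 in all, crops included, and the job is handed in when it is done.

Besides the shell and the picture viewer there is one more tool, called after "Emit:" as a command line: name --argument value ..., lists and objects as JSON in quotes. arm_command: Moves the arm, as the interface text tells. Shift numbers are shares of 500 mm and turn numbers shares of 120 degrees, none past 1 either way. Its arguments: {"type":"object","properties":{"commands":{"type":"array","items":{"type":"number"}},"newtons":{"type":"number"}},"required":["commands"]}

```bash
mkdir -p pics; ls; python3 - <<'E'
from rig import env, optics
import cv2
for n in("scene","top"):
    d=optics.get_image(n); cv2.imwrite(f"pics/{n}0.png",d["image"][:,:,::-1])
    print(n,d["intrinsics"],d["k1"],d["origin"],d["orientation"])
s=env.observe();print(s["position"],s["tool_rot"],s["time_s"])
E
```

```text
pics
scene [[503.4779798    0.         317.30069137]
 [  0.         503.4779798  197.6866409 ]
 [  0.           0.           1.        ]] 0.03134738508769712 [-0.2519682   0.91810203  1.34660121] [[-0.75125877 -0.4693475   0.46402929]
 [-0.65983496  0.51801084 -0.54431847]
 [ 0.01510231 -0.71510677 -0.69885207]]
top [[427.95825378   0.         316.27714677]
 [  0.         427.95825378 194.41968885]
 [  0.           0.           1.        ]] -0.01834484397633916 [-0.02535479 -0.19142361  1.58573521] [[ 0.25367509 -0.90003019  0.35439329]
 [-0.96726659 -0.23350967  0.09934072]
 [-0.00665539 -0.36799305 -0.92980472]]
[ 0.14447432 -0.53042356  0.2231779 ] [[ 9.64874120e-01  2.62712637e-01 -6.11157807e-05]
 [ 2.62712506e-01 -9.64873349e-01  1.24852343e-03]
 [ 2.69033895e-04 -1.22072383e-03 -9.99999219e-01]] 0.1
```

View pics/scene0.png

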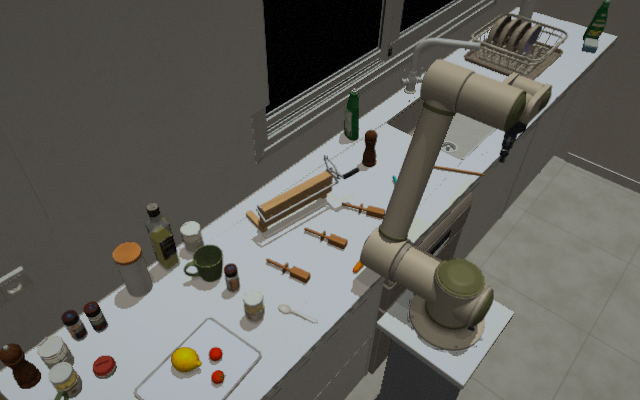

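View pics/top0.png

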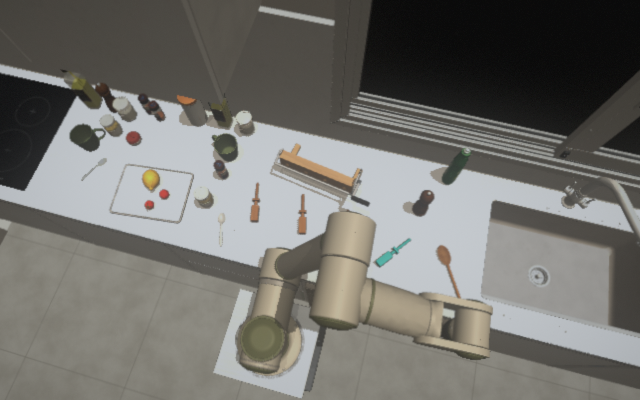

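The scene view shows the rack at (295,198) with its lever at (348,173). There are three brown dowels, at about (290,270), (328,238) and (365,210), and something orange at (358,265). The top view shows two brown dowels, at (256,203) and (302,215), and the turquoise look-alike at (392,253). The arm hides the rest. Next I'll take a close crop.

```bash
python3 - <<'E'
import cv2,numpy as np
a=cv2.imread("pics/scene0.png")[145:295,235:425];b=cv2.imread("pics/top0.png")[130:280,190:470]
a=cv2.resize(a,None,fx=2.1,fy=2.1,interpolation=cv2.INTER_CUBIC);b=cv2.resize(b,None,fx=2.1,fy=2.1,interpolation=cv2.INTER_CUBIC)
a=cv2.resize(cv2.imread("pics/scene0.png")[145:295,235:425],(760,600),interpolation=cv2.INTER_CUBIC)
cv2.imwrite("pics/c1.png",a);
b=cv2.resize(cv2.imread("pics/top0.png")[120:280,200:410],(787,600),interpolation=cv2.INTER_CUBIC)
cv2.imwrite("pics/c2.png",b)
E
```

```text
(no output)
```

View pics/c1.png

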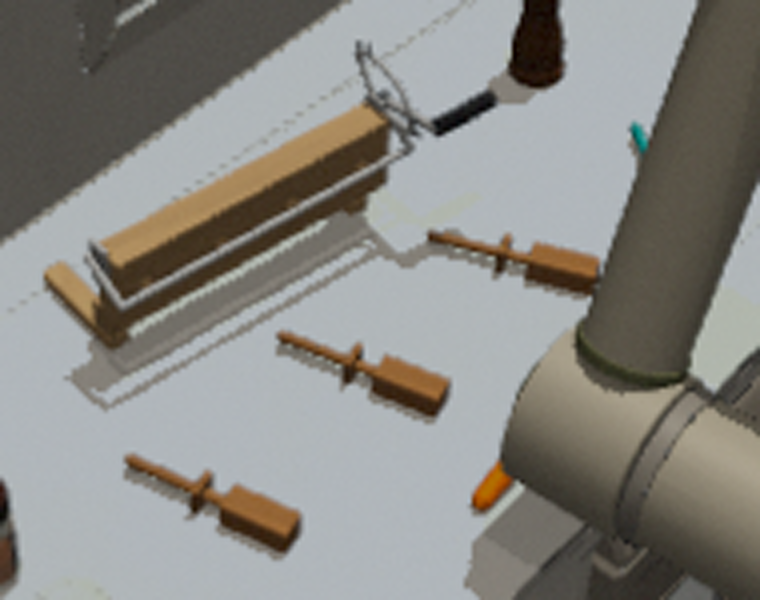

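View pics/c2.png

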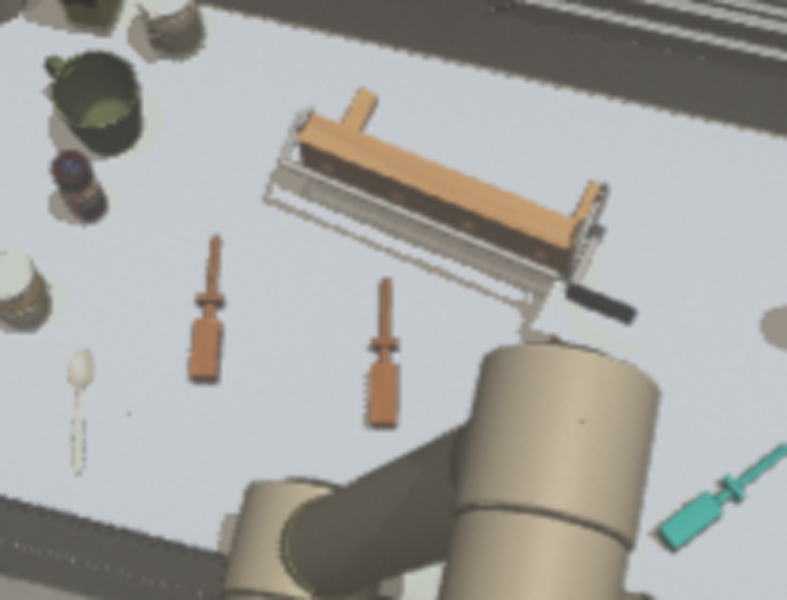

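The crops settle the identities.
- **Dowels:** there are three, with scene-crop handles at (260,515), (410,385) and (565,265). All are brown with a square collar.
- **Look-alikes:** the turquoise one is at top crop (690,520). The orange utensil tip at scene crop (490,485) is rounded and brighter, so it isn't a dowel.
- **Rack:** the lever handle is at top crop (600,303), and the bail is locked.

```bash
cat > h.py <<'E'
import numpy as np, cv2
from rig import env, optics
def ray(d,p):
    K=d["intrinsics"]; s=cv2.undistortPoints(np.array([[p]],float),np.array(K,float),np.array([d["k1"],0,0,0.]))[0,0]
    return np.array(d["orientation"])@np.array([s[0],s[1],1.])
def cast(d,p,z):
    r=ray(d,p);o=np.array(d["origin"]);return o+r*(z-o[2])/r[2]
def project(d,P):
    R=np.array(d["orientation"]);c=R.T@(np.array(P,float)-d["origin"]);s=c[:2]/c[2];s=s*(1+d["k1"]*(s@s))
    return np.array(d["intrinsics"])[:2,:2]@s+np.array(d["intrinsics"])[:2,2]
def tri(d1,p1,d2,p2):
    r1,r2=ray(d1,p1),ray(d2,p2);o1,o2=np.array(d1["origin"]),np.array(d2["origin"])
    t=np.linalg.lstsq(np.c_[r1,-r2],o2-o1,rcond=None)[0];a,b=o1+t[0]*r1,o2+t[1]*r2
    return (a+b)/2,np.linalg.norm(a-b)*1e3
def brown(d):
    h=cv2.cvtColor(d["image"],cv2.COLOR_RGB2HSV);return cv2.inRange(h,(5,130,60),(13,215,255))
def dowels(d,amin=60):
    m=brown(d);n,l,st,c=cv2.connectedComponentsWithStats(m);out=[]
    for i in range(1,n):
        if st[i,4]<amin: continue
        v,u=np.where(l==i);P=np.array([cast(d,(a,b),.014)[:2] for a,b in zip(u,v)])
        c=P.mean(0);w=np.linalg.svd(P-c,full_matrices=False)[2][0]
        s=(P-c)@w
        if abs(s.max())<abs(s.min()): w=-w;s=-s   # tip is the far end from the centroid
        out.append((st[i,4],(u.mean(),v.mean()),c,w,s.min(),s.max(),P))
    return out
def mv(Pw,R=None):
    "shift to world point in tool axes, units of full scale; rotvec"
    s=env.observe();T=np.array(s["tool_rot"]);t=T.T@(np.array(Pw)-s["position"])/.5
    r=np.zeros(3) if R is None else cv2.Rodrigues(T.T@R)[0].ravel()/np.radians(120)
    return np.round(t,4),np.round(r,4)
E
python3 - <<'E'
from h import *
S,T=optics.get_image("scene"),optics.get_image("top")
for n,d in(("S",S),("T",T)):
    for o in dowels(d):
        if np.hypot(*o[2])<1: print(n,o[0],np.round(o[1]),np.round(o[2],3),"yaw",np.degrees(np.arctan2(o[3][1],o[3][0])).round(1),"len",round(o[5]-o[4],3),"tip",np.round(o[2]+o[3]*o[5],3))
f=lambda x,y:(x/3.748+200-.4,y/3.75+120-.4)
g=lambda x,y:(x/4+235-.4,y/4+145-.4)
for p in((302,150),(308,115),(590,222),(575,245)): print("top",np.round(cast(T,f(*p),.13),3))
for p in((120,267),(105,243),(382,105),(388,125)): print("sc",np.round(cast(S,g(*p),.13),3))
print("h",cast(T,f(600,303),.138),cast(S,g(464,113),.138),tri(T,f(600,303),S,g(464,113)))
E
```

```text
top [0.632 0.132 0.13 ]
top [0.672 0.138 0.13 ]
top [ 0.628 -0.166  0.13 ]
top [ 0.6   -0.158  0.13 ]
sc [0.644 0.139 0.13 ]
sc [0.673 0.127 0.13 ]
sc [ 0.614 -0.166  0.13 ]
sc [ 0.592 -0.149  0.13 ]
h [ 0.54337201 -0.19459981  0.138     ] [ 0.54606409 -0.2009613   0.138     ] (array([ 0.54103157, -0.19448538,  0.14496677]), np.float64(0.7641984667758437))
```

```bash
python3 - <<'E'
from h import *
for n,pts in(("scene",[(299,273),(340,241),(300,185),(377,211)]),("top",[(255,212),(302,227),(305,165),(320,175),(302,197)])):
    im=cv2.cvtColor(cv2.imread(f"pics/{n}0.png"),cv2.COLOR_BGR2HSV)
    print(n,[(p,im[p[1],p[0]].tolist()) for p in pts])
E
```

```text
scene [((299, 273), [15, 162, 151]), ((340, 241), [15, 168, 150]), ((300, 185), [17, 117, 170]), ((377, 211), [15, 163, 152])]
top [((255, 212), [12, 117, 165]), ((302, 227), [13, 124, 163]), ((305, 165), [15, 105, 189]), ((320, 175), [12, 51, 85]), ((302, 197), [11, 102, 138])]
```

```bash
sed -i 's/cv2.inRange(h,.*$/cv2.inRange(h,(7,75,50),(20,255,255))/' h.py
python3 - <<'E'
from h import *
S,T=optics.get_image("scene"),optics.get_image("top")
for n,d in(("S",S),("T",T)):
    for o in dowels(d):
        if np.hypot(*o[2])<1: print(n,o[0],np.round(o[1]),np.round(o[2],3),"yaw",np.degrees(np.arctan2(o[3][1],o[3][0])).round(1),"len",round(o[5]-o[4],3),"tip",np.round(o[2]+o[3]*o[5],3),"rear",np.round(o[2]+o[3]*o[4],3))
# board top face: bright beech
for n,d,v0 in(("S",S,140),("T",T,150)):
    h=cv2.cvtColor(d["image"],cv2.COLOR_RGB2HSV);m=cv2.inRange(h,(8,60,v0),(22,255,255))
    nn,l,st,c=cv2.connectedComponentsWithStats(m,connectivity=4)
    for i in range(1,nn):
        if st[i,4]<250: continue
        v,u=np.where(l==i);P=np.array([cast(d,(a,b),.13)[:2] for a,b in zip(u,v)],np.float32)
        r=cv2.minAreaRect(P*1000);print(n,st[i,4],np.round(r,1) if 0 else r)
E
```

```text
S 123 [459. 170.] [ 0.314 -0.621] yaw 27.6 len 0.201 tip [ 0.406 -0.573] rear [ 0.227 -0.666]
S 1128 [296. 194.] [ 0.706 -0.081] yaw -98.3 len 0.345 tip [ 0.68  -0.258] rear [0.729 0.083]
S 459 [282. 212.] [0.679 0.024] yaw -107.5 len 0.34 tip [ 0.612 -0.187] rear [0.715 0.138]
S 246 [369. 210.] [ 0.447 -0.199] yaw 21.5 len 0.163 tip [ 0.545 -0.16 ] rear [ 0.393 -0.22 ]
S 258 [331. 239.] [0.463 0.002] yaw 13.5 len 0.16 tip [0.563 0.026] rear [ 0.408 -0.011]
S 292 [293. 271.] [0.463 0.193] yaw 12.1 len 0.161 tip [0.564 0.215] rear [0.407 0.181]
S 73 [358. 267.] [0.318 0.036] yaw -78.8 len 0.055 tip [0.323 0.008] rear [0.313 0.062]
S 69 [234. 284.] [0.568 0.357] yaw 147.3 len 0.045 tip [0.549 0.369] rear [0.587 0.345]
T 740 [317. 167.] [0.69  0.005] yaw -100.1 len 0.322 tip [ 0.662 -0.155] rear [0.718 0.163]
T 119 [152. 181.] [0.465 0.633] yaw 16.6 len 0.085 tip [0.511 0.646] rear [0.43  0.622]
T 148 [255. 208.] [0.46  0.195] yaw 12.6 len 0.156 tip [0.562 0.218] rear [0.41  0.184]
T 165 [302. 219.] [0.463 0.004] yaw 14.3 len 0.152 tip [0.558 0.028] rear [ 0.411 -0.009]
T 229 [446. 262.] [ 0.433 -0.56 ] yaw -151.6 len 0.196 tip [ 0.317 -0.622] rear [ 0.489 -0.529]
S 517 ((637.8088989257812, -8.58868408203125), (293.36663818359375, 31.709230422973633), 80.44586181640625)
S 422 ((835.751220703125, 543.2516479492188), (79.9212646484375, 75.45326232910156), 41.765380859375)
T 702 ((655.5747680664062, -14.054550170898438), (298.89935302734375, 77.00147247314453), 80.23344421386719)
```

```bash
cat > rackfit.py <<'E'
from h import *
Y=lambda d:cv2.GaussianBlur(d["image"],(1,1),0).astype(float)
for n,u0,u1 in(("scene",268,328),("top",288,352)):
    d=optics.get_image(n); sat=(Y(d)[:,:,0]-Y(d)[:,:,2]); F=[];B=[]
    for u in range(u0,u1):
        # expected rows from the rough rack pose
        g=lambda x:np.array([project(d,np.array([.6195,-.0075,.13])+x*np.array([.99,-.145,0])+y*np.array([.145,.99,0])) for y in np.linspace(-.15,.15,61)])
        a,b=g(0),g(.034); o=np.argsort(a[:,0]); vf=np.interp(u,a[o,0],a[o,1]);o=np.argsort(b[:,0]);vb=np.interp(u,b[o,0],b[o,1])
        val=Y(d)[:,u,0]  # red: bright top, dark front
        mid=int(round((vf+vb)/2)); top=sat[mid,u]
        # back edge: saturation half crossing going up; front: red half crossing going down
        r=np.arange(mid-10,mid+1);s=sat[r,u]; bg=s[:3].mean(); th=(bg+top)/2
        i=np.where(s<th)[0].max(); B.append((u,r[i]+(th-s[i])/(s[i+1]-s[i])))
        r=np.arange(mid,mid+9);s=val[r]; lo=s.min(); th=(s[0]+lo)/2
        i=np.where(s<th)[0].min(); F.append((u,r[i-1]+(s[i-1]-th)/(s[i-1]-s[i])))
    for nm,L in(("front",F),("back",B)):
        P=np.array([cast(d,p,.13)[:2] for p in L]); k=np.ones(len(P),bool)
        for _ in range(4):
            c=np.polyfit(P[k,1],P[k,0],1);e=P[:,0]-np.polyval(c,P[:,1]);k=abs(e)<max(.0008,2*e[k].std())
        print(n,nm,"yaw",np.degrees(-np.arctan(c[0])).round(2),"x at y=0",c[1].round(4),"n",k.sum(),"sd mm",(e[k].std()*1e3).round(2))
E
python3 rackfit.py
```

```text
scene front yaw -9.46 x at y=0 0.621 n 58 sd mm 0.48
scene back yaw -9.7 x at y=0 0.6556 n 58 sd mm 0.63Traceback (most recent call last):
  File "rackfit.py", line 13, in <module>
    i=np.where(s<th)[0].max(); B.append((u,r[i]+(th-s[i])/(s[i+1]-s[i])))
                                                           ~^^^^^
IndexError: index 11 is out of bounds for axis 0 with size 11
```

```bash
cat >> h.py <<'E'
YAW=np.radians(-9.58); RO=np.array([.6205,-.0058,0])
RR=np.array([[np.cos(YAW),-np.sin(YAW),0],[np.sin(YAW),np.cos(YAW),0],[0,0,1]])
rk=lambda *p: RO+RR@(np.array(p)/1e3)
def down(h):  # tool x heading h (deg), tool z down
    a=np.radians(h);x=np.array([np.cos(a),np.sin(a),0]);z=np.array([0,0,-1.]);return np.c_[x,np.cross(z,x),z]
E
python3 - <<'E'
from h import *
T=optics.get_image("top");S=optics.get_image("scene")
print("mill",cast(T,(421,212),0),cast(S,(369,164),0))
print(rk(-44,-198,138),mv(rk(-44,-200,230),down(90-9.58)))
E
```

```text
mill [ 0.61044099 -0.43806035  0.        ] [ 0.6153411  -0.42270578  0.        ]
[ 0.54416155 -0.19371605  0.138     ] (array([ 0.9467, -0.4366, -0.0126]), array([-0.    , -0.    , -0.5433]))
```

Emit:
arm_command --commands '[-0.4, 0.947, -0.437, -0.0126, 0, 0, -0.543, -0.4, 0.947, -0.437, -0.0126, 0, 0, -0.543, -0.4, 0.947, -0.437, -0.0126, 0, 0, -0.543, -0.4, 0.947, -0.437, -0.0126, 0, 0, -0.543, -0.4, 0.947, -0.437, -0.0126, 0, 0, -0.543, -0.4, 0.947, -0.437, -0.0126, 0, 0, -0.543, -0.4, 0.947, -0.437, -0.0126, 0, 0, -0.543, -0.4, 0.947, -0.437, -0.0126, 0, 0, -0.543, -0.4, 0.947, -0.437, -0.0126, 0, 0, -0.543, -0.4, 0.947, -0.437, -0.0126, 0, 0, -0.543, -0.4, 0.947, -0.437, -0.0126, 0, 0, -0.543, -0.4, 0.947, -0.437, -0.0126, 0, 0, -0.543]' --newtons 30

```text
time_s: 1.5
position: [0.5288, -0.2075, 0.23]
tool_rot: [[0.167, 0.986, 0.0], [0.986, -0.167, -0.0], [-0.0, 0.0, -1.0]]
ft_force: [-0.3, -1.8, -0.8]
grip_width: 0.0598
gripper_force: 0.0
```

```bash
python3 - <<'E'
from h import *
s=env.observe();print(s["position"],s["q"],s["grip_width"]);print(mv(rk(-44,-200,138),down(90-9.58)))
T=optics.get_image("top");cv2.imwrite("pics/t1.png",cv2.resize(T["image"][120:290,190:410,::-1],(776,600),interpolation=cv2.INTER_CUBIC))
E
```

```text
[ 0.5288009  -0.20753018  0.22995205] [-3.33636253e+01  2.33917850e+01  7.07394724e+01 -3.08518797e-03
  8.58517334e+01 -2.37663020e+01] 0.05975809963703127
(array([0.0284, 0.0256, 0.1839]), array([ 0.0001,  0.0001, -0.0001]))
```

View pics/t1.png

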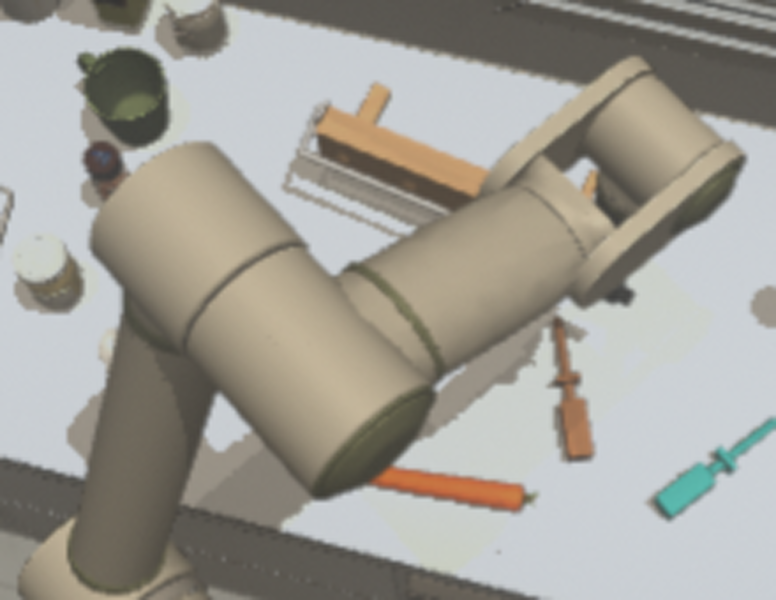

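The top crop now shows all three dowels are the only brown ones. The third has its handle at crop (575,425), and the orange thing at (450,487) is a carrot.

Emit:
arm_command --commands '[-0.4, 0, 0, 0, 0, 0, 0, -0.4, 0, 0, 0, 0, 0, 0]'

```text
time_s: 1.72
position: [0.5275, -0.2089, 0.2295]
tool_rot: [[0.166, 0.986, -0.001], [0.986, -0.166, -0.0], [-0.0, -0.001, -1.0]]
ft_force: [-0.0, -0.5, -0.7]
grip_width: 0.0598
gripper_force: 0.0
```

```bash
python3 - <<'E'
from h import *
for o in dowels(optics.get_image("top")):
    if np.hypot(*o[2])<.6: print(o[0],np.round(o[1]),np.round(o[2],3),"yaw",np.degrees(np.arctan2(o[3][1],o[3][0])).round(1),"len",round(o[5]-o[4],3),"tip",np.round(o[2]+o[3]*o[5],3),"rear",np.round(o[2]+o[3]*o[4],3))
s=env.observe();print(s["position"]);print(mv(rk(-44,-200,138),down(90-9.58)))
E
```

```text
167 [352. 235.] [ 0.446 -0.197] yaw 22.2 len 0.148 tip [ 0.533 -0.161] rear [ 0.397 -0.217]
279 [318. 258.] [ 0.329 -0.094] yaw 95.7 len 0.161 tip [ 0.321 -0.009] rear [ 0.337 -0.169]
[ 0.52700126 -0.20966992  0.22963261]
(array([0.0332, 0.0286, 0.1832]), array([-0.0002,  0.0001, -0.0004]))
```

Emit:
arm_command --commands '[-0.4, 0.033, 0.0286, 0.05, 0, 0, 0, -0.4, 0.033, 0.0286, 0.1, 0, 0, 0, -0.4, 0.033, 0.0286, 0.15, 0, 0, 0, -0.4, 0.033, 0.0286, 0.183, 0, 0, 0, -0.4, 0.033, 0.0286, 0.183, 0, 0, 0, -0.4, 0.033, 0.0286, 0.183, 0, 0, 0, 0.75, 0.033, 0.0286, 0.183, 0, 0, 0, 0.75, 0.033, 0.0286, 0.183, 0, 0, 0, 0.75, 0.033, 0.0286, 0.183, 0, 0, 0, 0.75, 0.033, 0.0286, 0.183, 0, 0, 0, 0.75, 0.033, 0.0286, 0.183, 0, 0, 0, 0.75, 0.033, 0.0286, 0.183, 0, 0, 0]' --newtons 30

```text
time_s: 2.77
position: [0.5411, -0.195, 0.1385]
tool_rot: [[0.167, 0.986, -0.008], [0.986, -0.167, 0.001], [-0.0, -0.008, -1.0]]
ft_force: [-16.3, -0.3, 6.5]
grip_width: 0.0106
gripper_force: 9.8
```

```bash
python3 - <<'E'
from h import *
s=env.observe();print(s["position"],RR.T@(s["position"]-RO)*1e3,s["grip_width"],s["gripper_force"])
# arc in tool axes (x=rack y, y=rack x, z=down), pivot (30,125), from theta 0 to 1.75
v=np.array([-74,13.])
for t in np.linspace(0,1.78,11)[1:]:
    c,q=np.cos(t),np.sin(t);w=np.array([v[0]*c+v[1]*q,-v[0]*q+v[1]*c])-v;print(round(t,2),np.round([0,w[0]/500,-w[1]/500],3))
E
```

```text
[ 0.54114303 -0.19500691  0.13846212] [ -46.76159704 -199.77521187  138.46211651] 0.010611171461523045 9.831828251481056
0.18 [ 0.     0.007 -0.026]
0.36 [ 0.     0.018 -0.05 ]
0.53 [ 0.     0.034 -0.072]
0.71 [ 0.     0.053 -0.09 ]
0.89 [ 0.     0.075 -0.105]
1.07 [ 0.     0.099 -0.116]
1.25 [ 0.     0.125 -0.123]
1.42 [ 0.     0.152 -0.124]
1.6 [ 0.     0.179 -0.121]
1.78 [ 0.     0.204 -0.113]
```

```bash
python3 - <<'E'
from h import *
T=optics.get_image("scene");cv2.imwrite("pics/s2.png",cv2.resize(T["image"][120:240,280:440,::-1],(800,600),interpolation=cv2.INTER_CUBIC))
E
```

```text
(no output)
```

View pics/s2.png

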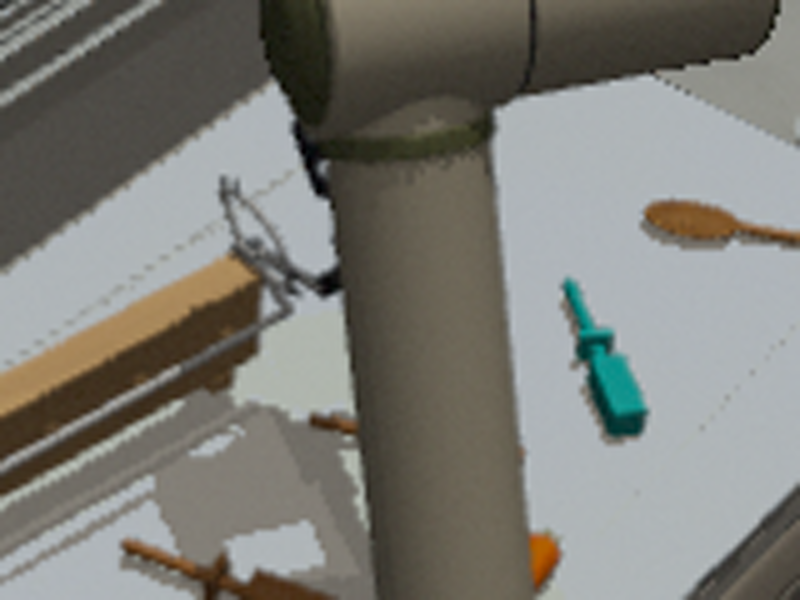

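The wrist hides the handle in the scene crop; only its inner end shows, at (330,280). I'll test the grip by closing fully.

Emit:
arm_command --commands '[1, 0, 0, 0, 0, 0, 0, 1, 0, 0, 0, 0, 0, 0, 1, 0, 0, 0, 0, 0, 0, 1, 0, 0, 0, 0, 0, 0]' --newtons 30

```text
time_s: 3.15
position: [0.5446, -0.1955, 0.1385]
tool_rot: [[0.167, 0.986, 0.001], [0.986, -0.167, -0.0], [-0.0, 0.001, -1.0]]
ft_force: [0.2, -0.0, 0.6]
grip_width: 0.0003
gripper_force: 0.2
```

Emit:
arm_command --commands '[1, 0, 0, -0.08, 0, 0, 0, 1, 0, -0.1, -0.16, 0, 0, 0, 1, 0, -0.2, -0.24, 0, 0, 0, 1, 0, -0.25, -0.24, 0, 0, 0, 1, 0, -0.3, -0.24, 0, 0, 0, 1, 0, -0.3, -0.24, 0, 0, 0, 1, 0, -0.3, -0.24, 0, 0, 0]'

```text
time_s: 3.73
position: [0.3953, -0.1701, 0.2596]
tool_rot: [[0.168, 0.986, 0.002], [0.986, -0.168, -0.002], [-0.001, 0.003, -1.0]]
ft_force: [-0.4, -0.4, -0.5]
grip_width: 0.0
gripper_force: 0.0
```

```bash
python3 - <<'E'
from h import *
T=optics.get_image("scene");S=optics.get_image("top")
a=cv2.resize(T["image"][120:220,290:390,::-1],(400,400),interpolation=cv2.INTER_CUBIC)
b=cv2.resize(S["image"][140:240,310:410,::-1],(400,400),interpolation=cv2.INTER_CUBIC)
cv2.imwrite("pics/s3.png",np.hstack([a,b]))
E
```

```text
(no output)
```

View pics/s3.png

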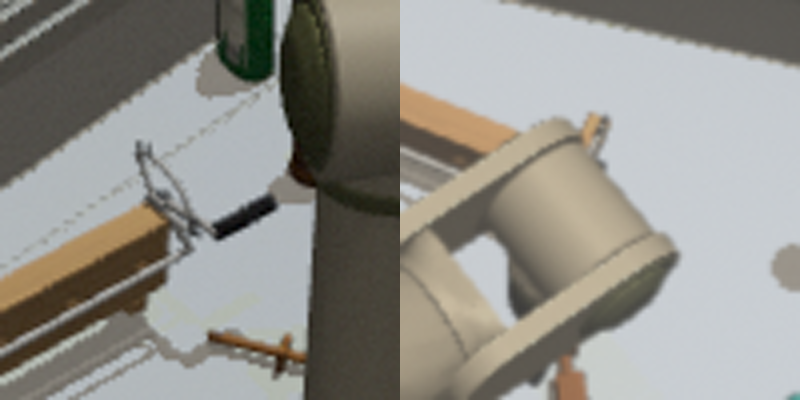

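The scene crop shows the handle still at its locked place, about full-frame (351,174). The pads slipped off it. I'll grip again deeper, closing in steps.

Emit:
arm_command --commands '[-0.4, 0, 0, 0, 0, 0, 0, -0.4, 0, 0, 0, 0, 0, 0]'

```text
time_s: 4.0
position: [0.3973, -0.1706, 0.2576]
tool_rot: [[0.166, 0.986, -0.001], [0.986, -0.166, 0.001], [0.001, -0.001, -1.0]]
ft_force: [0.9, -0.2, 0.0]
grip_width: 0.023
gripper_force: 0.0
```

```bash
python3 - <<'E'
from h import *
s=env.observe();print(RR.T@(s["position"]-RO)*1e3);print(mv(rk(-45,-202,260),down(90-9.58)),mv(rk(-45,-202,127),down(90-9.58)))
S=optics.get_image("scene")
h=S["image"].astype(int).sum(2);m=(h<110).astype(np.uint8);m[:165]=0;m[185:]=0;m[:,:340]=0;m[:,362:]=0
v,u=np.where(m);print(len(u),u.min(),u.max(),u.mean(),v.mean());c=(u.mean(),v.mean())
print("pred locked",project(S,rk(-44,-198,138)),"pred -0.15",project(S,rk(-45,-198,127)),"pred +.1",project(S,rk(-42.3,-198,145)))
E
```

```text
[-192.6888808  -199.6384393   257.58952891]
(array([-0.0047,  0.2954, -0.0051]), array([-0.0005, -0.0003, -0.    ])) (array([-0.0049,  0.2956,  0.2609]), array([-0.0005, -0.0003, -0.    ]))
48 344 358 350.6458333333333 174.0
pred locked [349.76019122 174.07052055] pred -0.15 [349.76104416 176.48338909] pred +.1 [349.56304689 172.37122308]
```

Emit:
arm_command --commands '[-0.3, -0.005, 0.083, -0.005, 0, 0, 0, -0.3, -0.005, 0.166, -0.005, 0, 0, 0, -0.3, -0.005, 0.25, -0.005, 0, 0, 0, -0.3, -0.005, 0.2955, -0.005, 0, 0, 0, -0.3, -0.005, 0.2955, -0.005, 0, 0, 0, -0.3, -0.005, 0.2955, 0.08, 0, 0, 0, -0.3, -0.005, 0.2955, 0.16, 0, 0, 0, -0.3, -0.005, 0.2955, 0.23, 0, 0, 0, -0.3, -0.005, 0.2955, 0.261, 0, 0, 0, -0.3, -0.005, 0.2955, 0.261, 0, 0, 0, -0.3, -0.005, 0.2955, 0.261, 0, 0, 0]' --newtons 40

```text
time_s: 4.97
position: [0.5416, -0.1974, 0.1276]
tool_rot: [[0.167, 0.986, -0.001], [0.986, -0.167, 0.001], [0.0, -0.001, -1.0]]
ft_force: [0.0, 0.5, 0.4]
grip_width: 0.0557
gripper_force: 0.0
```

Emit:
arm_command --commands '[0.4, 0, 0, 0, 0, 0, 0, 0.4, 0, 0, 0, 0, 0, 0, 0.4, 0, 0, 0, 0, 0, 0]'

```text
time_s: 5.22
position: [0.5422, -0.1978, 0.1292]
tool_rot: [[0.167, 0.986, 0.002], [0.986, -0.167, -0.001], [-0.001, 0.002, -1.0]]
ft_force: [-0.2, -0.3, 0.3]
grip_width: 0.0256
gripper_force: 0.0
```

Emit:
arm_command --commands '[0.7, 0, 0, 0, 0, 0, 0, 0.7, 0, 0, 0, 0, 0, 0, 0.7, 0, 0, 0, 0, 0, 0]'

```text
time_s: 5.47
position: [0.5396, -0.1973, 0.1282]
tool_rot: [[0.167, 0.986, -0.005], [0.986, -0.167, 0.0], [-0.0, -0.005, -1.0]]
ft_force: [-11.9, 0.2, 4.9]
grip_width: 0.0155
gripper_force: 39.5
```

Emit:
arm_command --commands '[1, 0, -0.004, 0, 0, 0, 0, 1, 0, -0.004, 0, 0, 0, 0, 1, 0, -0.004, 0, 0, 0, 0]' --newtons 40

```text
time_s: 5.72
position: [0.5395, -0.1973, 0.1283]
tool_rot: [[0.167, 0.986, -0.0], [0.986, -0.167, -0.0], [-0.0, -0.0, -1.0]]
ft_force: [-2.3, -1.1, 2.0]
grip_width: 0.0161
gripper_force: 39.7
```

Emit:
arm_command --commands '[1, 0, 0.002, -0.013, 0, 0, 0, 1, 0, 0.007, -0.026, 0, 0, 0, 1, 0, 0.012, -0.038, 0, 0, 0, 1, 0, 0.018, -0.05, 0, 0, 0, 1, 0, 0.026, -0.061, 0, 0, 0, 1, 0, 0.034, -0.072, 0, 0, 0, 1, 0, 0.043, -0.081, 0, 0, 0, 1, 0, 0.053, -0.09, 0, 0, 0, 1, 0, 0.064, -0.098, 0, 0, 0, 1, 0, 0.075, -0.105, 0, 0, 0, 1, 0, 0.075, -0.105, 0, 0, 0]'

```text
time_s: 6.63
position: [0.575, -0.2035, 0.1865]
tool_rot: [[0.167, 0.986, -0.002], [0.986, -0.167, -0.003], [-0.003, -0.001, -1.0]]
ft_force: [-25.3, 5.1, 36.9]
grip_width: 0.0092
gripper_force: 41.2
```

```bash
python3 - <<'E'
from h import *
T=optics.get_image("scene");S=optics.get_image("top")
a=cv2.resize(T["image"][110:210,290:390,::-1],(400,400),interpolation=cv2.INTER_CUBIC)
b=cv2.resize(S["image"][130:230,310:410,::-1],(400,400),interpolation=cv2.INTER_CUBIC)
cv2.imwrite("pics/s4.png",np.hstack([a,b]))
s=env.observe();print(s["grip_width"],s["ft_force"],s["wrist_torque"],project(T,s["position"]),project(S,s["position"]))
E
```

```text
0.009109546308829944 [-24.14653612   5.19732954  36.66824545] [8.86575468e-01 4.41589600e+00 1.90238816e-03] [345.57470576 158.75123765] [365.29075588 188.03573875]
```

View pics/s4.png

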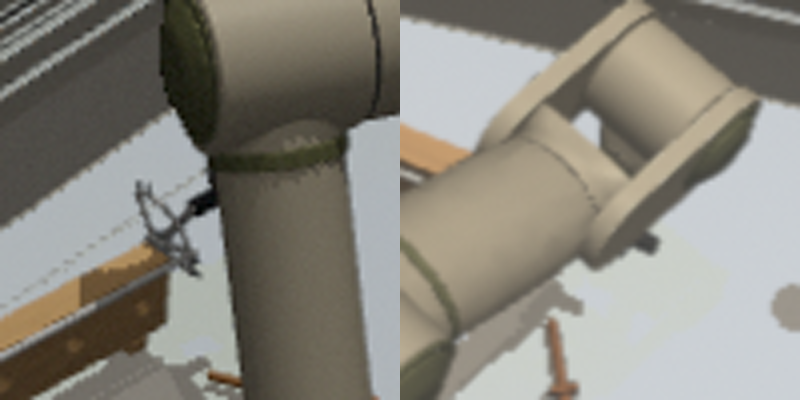

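The lever is up. Its inner handle end is at scene crop (200,205), roughly 0.9 rad. I'll relax the grip into a loose straddle and carry it over the top that way.

Emit:
arm_command --commands '[0.43, 0, 0, 0, 0, 0, 0, 0.43, 0, 0, 0, 0, 0, 0, 0.43, 0, 0, 0, 0, 0, 0]'

```text
time_s: 6.98
position: [0.5767, -0.2037, 0.1841]
tool_rot: [[0.167, 0.986, 0.002], [0.986, -0.167, -0.002], [-0.002, 0.003, -1.0]]
ft_force: [-10.0, 0.9, 17.1]
grip_width: 0.0243
gripper_force: 9.2
```

```bash
python3 - <<'E'
from h import *
T=optics.get_image("scene");s=env.observe();print(RR.T@(s["position"]-RO)*1e3,s["grip_width"],s["ft_force"])
h=T["image"].astype(int).sum(2);sub=(h[140:190,325:350]<110);v,u=np.where(sub);i=np.argmin(u);print("inner end",u.min()+325,v[u<=u.min()+1].mean()+140)
for t in np.arange(0,1.5,.1):
    c,q=np.cos(t),np.sin(t);print(t.round(1),np.round([30-74*c+13*q,125+74*q+13*c]),project(T,rk(30-74*c+13*q,-163,125+74*q+13*c)).round(1))
E
```

```text
[ -10.27143806 -202.41297597  184.03691464] 0.02401775703596427 [-9.76687603  1.47776432 17.26812986]
inner end 335 140.75
0.0 [-44. 138.] [342.5 178.1]
0.1 [-42. 145.] [342.3 176.3]
0.2 [-40. 152.] [341.9 174.5]
0.3 [-37. 159.] [341.4 172.6]
0.4 [-33. 166.] [340.8 170.7]
0.5 [-29. 172.] [340.1 168.7]
0.6 [-24. 178.] [339.3 166.8]
0.7 [-18. 183.] [338.3 164.9]
0.8 [-12. 187.] [337.3 163.1]
0.9 [ -6. 191.] [336.1 161.3]
1.0 [  1. 194.] [334.9 159.6]
1.1 [  8. 197.] [333.7 158.1]
1.2 [ 15. 199.] [332.4 156.7]
1.3 [ 23. 200.] [331.  155.4]
1.4 [ 30. 200.] [329.7 154.2]
```

Emit:
arm_command --commands '[0.2, 0, 0, 0, 0, 0, 0, 0.2, 0, 0, 0, 0, 0, 0, 0.2, 0, 0, 0, 0, 0, 0]'

```text
time_s: 7.28
position: [0.5771, -0.2034, 0.1808]
tool_rot: [[0.167, 0.986, 0.001], [0.986, -0.167, -0.0], [0.0, 0.001, -1.0]]
ft_force: [0.3, 0.8, 0.0]
grip_width: 0.034
gripper_force: 0.0
```

Emit:
arm_command --commands '[0.2, 0, 0.015, -0.01, 0, 0, 0, 0.2, 0, 0.03, -0.02, 0, 0, 0, 0.2, 0, 0.045, -0.025, 0, 0, 0, 0.2, 0, 0.06, -0.025, 0, 0, 0, 0.2, 0, 0.075, -0.03, 0, 0, 0, 0.2, 0, 0.09, -0.03, 0, 0, 0, 0.2, 0, 0.105, -0.03, 0, 0, 0, 0.2, 0, 0.12, -0.025, 0, 0, 0, 0.2, 0, 0.137, -0.02, 0, 0, 0, 0.2, 0, 0.137, -0.02, 0, 0, 0, 0.2, 0, 0.137, -0.02, 0, 0, 0]'

```text
time_s: 8.2
position: [0.6487, -0.2156, 0.1974]
tool_rot: [[0.166, 0.986, 0.017], [0.986, -0.166, -0.006], [-0.004, 0.018, -1.0]]
ft_force: [11.2, 0.4, 28.1]
grip_width: 0.0341
gripper_force: 13.8
```

```bash
python3 - <<'E'
from h import *
T=optics.get_image("scene");s=env.observe();print(RR.T@(s["position"]-RO)*1e3,s["grip_width"],s["ft_force"])
S=optics.get_image("top")
a=cv2.resize(T["image"][110:210,260:360,::-1],(400,400),interpolation=cv2.INTER_CUBIC)
b=cv2.resize(S["image"][130:230,300:400,::-1],(400,400),interpolation=cv2.INTER_CUBIC)
cv2.imwrite("pics/s5.png",np.hstack([a,b]))
for t in np.arange(1.4,2,.1):
    c,q=np.cos(t),np.sin(t);print(t.round(2),np.round([30-74*c+13*q,125+74*q+13*c]),project(T,rk(30-74*c+13*q,-163,125+74*q+13*c)).round(1),"bar left end",project(T,rk(30-48*c-23*q,150,125+48*q-23*c)).round(1),"bar right end",project(T,rk(30-48*c-23*q,-150,125+48*q-23*c)).round(1))
E
```

```text
[  62.64749959 -202.17814054  197.40710934] 0.03410130983158997 [10.13625171  1.5061922  27.08412196]
1.4 [ 30. 200.] [329.7 154.2] bar left end [262.9 203.7] bar right end [332.2 166.9]
1.5 [ 38. 200.] [328.3 153.3] bar left end [262.1 202.3] bar right end [331.4 165.7]
1.6 [ 45. 199.] [327.  152.5] bar left end [261.2 201. ] bar right end [330.6 164.5]
1.7 [ 52. 197.] [325.7 151.9] bar left end [260.3 199.8] bar right end [329.7 163.3]
1.8 [ 59. 194.] [324.4 151.5] bar left end [259.4 198.6] bar right end [328.8 162.3]
1.9 [ 66. 191.] [323.2 151.2] bar left end [258.5 197.6] bar right end [327.9 161.4]
2.0 [ 73. 187.] [322.  151.2] bar left end [257.6 196.6] bar right end [326.9 160.5]
```

View pics/s5.png

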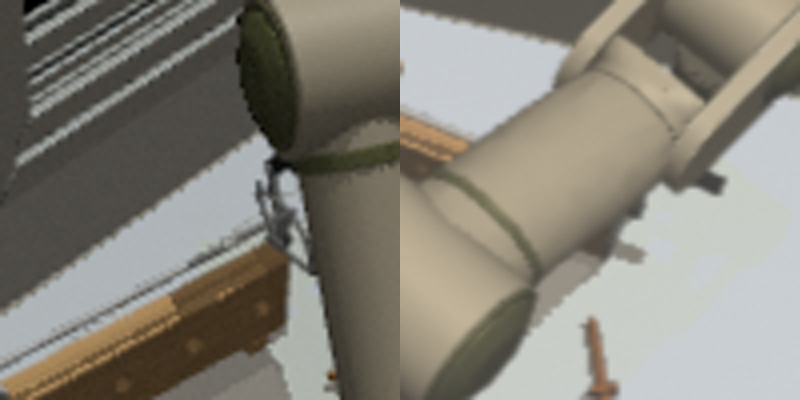

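Emit:
arm_command --commands '[-0.4, 0, 0, 0, 0, 0, 0, -0.4, 0, 0, 0, 0, 0, 0, -0.4, 0, 0, 0, 0, 0, 0, -0.4, 0, 0, -0.08, 0, 0, 0, -0.4, 0, 0, -0.16, 0, 0, 0, -0.4, 0, -0.08, -0.16, 0, 0, 0, -0.4, 0, -0.16, -0.16, 0, 0, 0, -0.4, 0, -0.24, -0.16, 0, 0, 0, -0.4, 0, -0.3, -0.16, 0, 0, 0, -0.4, 0, -0.3, -0.16, 0, 0, 0, -0.4, 0, -0.3, -0.16, 0, 0, 0]'

```text
time_s: 9.22
position: [0.4958, -0.1897, 0.2711]
tool_rot: [[0.168, 0.986, 0.001], [0.986, -0.168, -0.001], [-0.0, 0.001, -1.0]]
ft_force: [0.4, -0.0, 0.5]
grip_width: 0.0597
gripper_force: 0.0
```

```bash
python3 - <<'E'
from h import *
T=optics.get_image("scene");s=env.observe();print(RR.T@(s["position"]-RO)*1e3,s["grip_width"],s["ft_force"])
S=optics.get_image("top")
a=cv2.resize(T["image"][110:210,255:355,::-1],(400,400),interpolation=cv2.INTER_CUBIC)
b=cv2.resize(S["image"][130:230,300:400,::-1],(400,400),interpolation=cv2.INTER_CUBIC)
for img,cam,o in((a,T,(255,110)),(b,S,(300,130))):
    for t,col in((1.55,(0,0,255)),(1.75,(0,200,0))):
        c,q=np.cos(t),np.sin(t)
        for y in(-163,-233): 
            p=(project(cam,rk(30-74*c+13*q,y,125+74*q+13*c))-o)*4+2; cv2.drawMarker(img,tuple(int(k) for k in p),col,0,9,1)
cv2.imwrite("pics/s6.png",np.hstack([a,b]))
E
```

```text
[ -91.37788872 -202.21176767  270.79023698] 0.059711688680538055 [ 0.04125261 -1.00732482 -0.05650831]
```

View pics/s6.png

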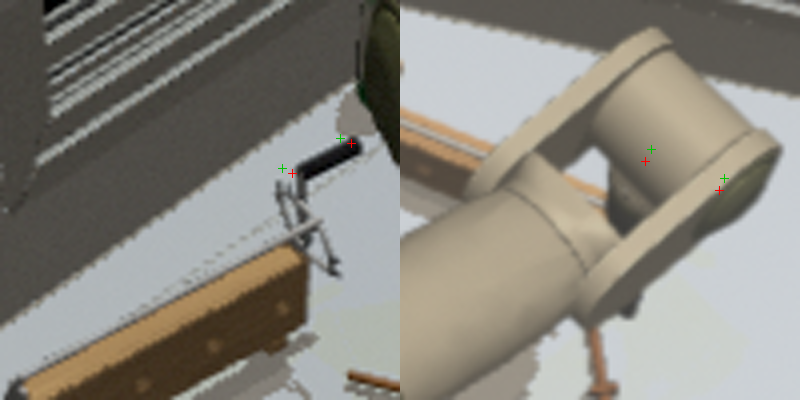

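The scene crop shows the handle from (300,170) to (360,146), about 1.4 rad, so it is short of the notch. I'll push it the rest of the way from the front with closed fingers.

Emit:
arm_command --commands '[1, 0, 0.06, 0.03, 0, 0, 0, 1, 0, 0.1, 0.09, 0, 0, 0, 1, 0, 0.1, 0.14, 0, 0, 0, 1, 0, 0.1, 0.14, 0, 0, 0, 1, 0, 0.12, 0.14, 0, 0, 0, 1, 0, 0.14, 0.14, 0, 0, 0, 1, 0, 0.16, 0.14, 0, 0, 0, 1, 0, 0.18, 0.14, 0, 0, 0, 1, 0, 0.2, 0.14, 0, 0, 0, 1, 0, 0.21, 0.14, 0, 0, 0, 1, 0, 0.22, 0.14, 0, 0, 0, 1, 0, 0.22, 0.14, 0, 0, 0]'

```text
time_s: 10.32
position: [0.6055, -0.2083, 0.2006]
tool_rot: [[0.167, 0.986, 0.001], [0.986, -0.167, -0.0], [-0.0, 0.001, -1.0]]
ft_force: [-0.4, 0.7, 0.4]
grip_width: 0.0002
gripper_force: 0.0
```

```bash
cat >> h.py <<'E'
def theta(cam=None):
    "lever angle from the bar's/handle's dark pixels in the scene view: mean of dark blob near predicted arc"
    T=cam or optics.get_image("scene");h=T["image"].astype(int).sum(2)
    best=[]
    for t in np.arange(-.15,1.96,.05):
        c,q=np.cos(t),np.sin(t);L=[project(T,rk(30-74*c+13*q,y,125+74*q+13*c)) for y in np.linspace(-228,-168,13)]
        best.append((np.mean([h[int(round(p[1])),int(round(p[0]))] for p in L]),round(t,2)))
    return sorted(best)[:4]
E
python3 - <<'E'
from h import *
s=env.observe();print(RR.T@(s["position"]-RO)*1e3,s["grip_width"],s["ft_force"]);print(theta())
E
```

```text
[  18.96559156 -202.20476559  200.63731758] 0.00024327560050279041 [-0.36085873  0.7311762   0.42939645]
[(np.float64(63.38461538461539), np.float64(1.4)), (np.float64(85.38461538461539), np.float64(1.45)), (np.float64(93.0), np.float64(1.5)), (np.float64(93.0), np.float64(1.55))]
```

Emit:
arm_command --commands '[1, 0, 0.01, 0, 0, 0, 0, 1, 0, 0.02, 0, 0, 0, 0, 1, 0, 0.025, 0, 0, 0, 0, 1, 0, 0.025, 0, 0, 0, 0]'

```text
time_s: 10.7
position: [0.6176, -0.2105, 0.2008]
tool_rot: [[0.167, 0.986, 0.001], [0.986, -0.167, -0.001], [-0.0, 0.001, -1.0]]
ft_force: [-1.1, 0.4, 5.6]
grip_width: 0.0002
gripper_force: 2.3
```

```bash
python3 - <<'E'
from h import *
s=env.observe();print(RR.T@(s["position"]-RO)*1e3,s["grip_width"],s["ft_force"]);
T=optics.get_image("scene");print(theta(T));a=cv2.resize(T["image"][125:185,290:370,::-1],(800,600),interpolation=cv2.INTER_CUBIC)
p=(project(T,s["position"])-(290,125))*10+5;q=(project(T,np.array(s["position"])-(0,0,.019))-(290,125))*10+5;cv2.line(a,tuple(int(k) for k in p),tuple(int(k) for k in q),(0,0,255),1);cv2.imwrite("pics/s7.png",a)
E
```

```text
[  31.23314507 -202.29246425  200.83481409] 0.00016410531950522824 [-1.13148279  0.40160406  5.62652749]
[(np.float64(80.15384615384616), np.float64(1.45)), (np.float64(90.15384615384616), np.float64(1.4)), (np.float64(98.76923076923077), np.float64(1.5)), (np.float64(99.92307692307692), np.float64(1.55))]
```

View pics/s7.png

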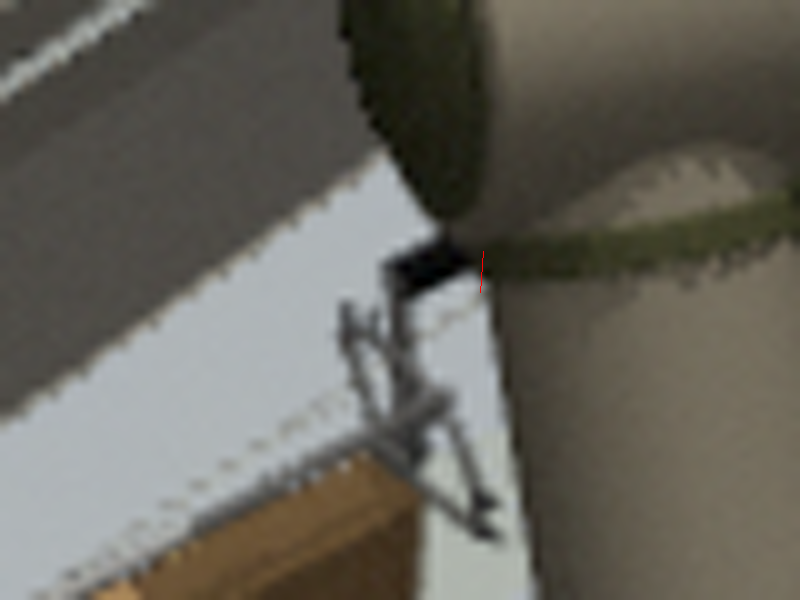

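The handle's left end is at crop (390,270), about 1.45 rad. The closed fingers seem to ride on top of the handle rather than in front of it. I'll check fingertip height against the start picture.

```bash
python3 - <<'E'
from h import *
T=optics.get_image("scene");P=np.array([.14447,-.53042,.22318])
for dz in(0,-.019,.02,.054): print(dz,project(T,P+[0,0,dz]), [project(T,P+[0,0,dz]+k*np.array([.2627,-.9649,0])*.05).round(1) for k in(-1,1)])
im=cv2.imread("pics/scene0.png").astype(int).sum(2)
for r in range(115,168,4): u=np.where(im[r,485:530]<150)[0]+485;print(r,(u.min(),u.max(),len(u)) if len(u) else None)
E
```

```text
0 [501.72448137 159.40560657] [array([498.7, 167.8]), array([504.6, 151.3])]
-0.019 [500.24090066 163.57604905] [array([497.2, 172. ]), array([503.2, 155.4])]
0.02 [503.31186921 154.94587323] [array([500.3, 163.4]), array([506.2, 146.8])]
0.054 [506.07294226 147.19487446] [array([503.1, 155.6]), array([509. , 139.1])]
115 (np.int64(508), np.int64(522), 15)
119 (np.int64(485), np.int64(525), 20)
123 (np.int64(487), np.int64(526), 35)
127 (np.int64(496), np.int64(525), 30)
131 (np.int64(505), np.int64(524), 20)
135 (np.int64(505), np.int64(520), 12)
139 (np.int64(504), np.int64(515), 10)
143 (np.int64(503), np.int64(513), 11)
147 (np.int64(503), np.int64(511), 9)
151 (np.int64(501), np.int64(508), 8)
155 (np.int64(501), np.int64(507), 7)
159 (np.int64(499), np.int64(504), 6)
163 None
167 None
```

The start picture puts the fingertips about 27 mm higher than the reported TCP implies, and every contact so far agrees with that. I'll work with a −27 mm z correction: retreat, go lower and push.

Emit:
arm_command --commands '[1, 0, 0, -0.015, 0, 0, 0, 1, 0, -0.05, -0.015, 0, 0, 0, 1, 0, -0.11, -0.015, 0, 0, 0, 1, 0, -0.11, 0.055, 0, 0, 0, 1, 0, -0.11, 0.055, 0, 0, 0, 1, 0, -0.08, 0.055, 0, 0, 0, 1, 0, -0.06, 0.055, 0, 0, 0, 1, 0, -0.04, 0.055, 0, 0, 0, 1, 0, -0.02, 0.055, 0, 0, 0, 1, 0, -0.01, 0.055, 0, 0, 0, 1, 0, -0.01, 0.055, 0, 0, 0]'

```text
time_s: 11.72
position: [0.6129, -0.2095, 0.1725]
tool_rot: [[0.167, 0.986, -0.001], [0.986, -0.167, 0.001], [0.0, -0.001, -1.0]]
ft_force: [0.5, 0.5, 0.3]
grip_width: 0.0001
gripper_force: 0.0
```

```bash
python3 - <<'E'
from h import *
s=env.observe();print(RR.T@(s["position"]-RO)*1e3,s["ft_force"]);print(theta())
E
```

```text
[  26.39073134 -202.1678947   172.46627938] [0.48334953 0.50018035 0.27027507]
[(np.float64(81.61538461538461), np.float64(1.6)), (np.float64(96.23076923076923), np.float64(1.7)), (np.float64(99.3076923076923), np.float64(1.65)), (np.float64(106.6923076923077), np.float64(1.75))]
```

Emit:
arm_command --commands '[1, 0, 0.01, 0, 0, 0, 0, 1, 0, 0.021, 0, 0, 0, 0, 1, 0, 0.021, 0, 0, 0, 0, 1, 0, 0, 0, 0, 0, 0, 1, 0, -0.06, 0, 0, 0, 0, 1, 0, -0.12, -0.05, 0, 0, 0, 1, 0, -0.2, -0.13, 0, 0, 0, 1, 0, -0.28, -0.2, 0, 0, 0, 1, 0, -0.28, -0.2, 0, 0, 0, 1, 0, -0.28, -0.2, 0, 0, 0]'

```text
time_s: 12.6
position: [0.4731, -0.1862, 0.2782]
tool_rot: [[0.168, 0.986, 0.009], [0.986, -0.168, -0.006], [-0.004, 0.009, -1.0]]
ft_force: [1.1, 0.2, 0.3]
grip_width: -0.0004
gripper_force: 0.0
```

```bash
python3 - <<'E'
from h import *
s=env.observe();print(RR.T@(s["position"]-RO)*1e3,s["ft_force"]);T=optics.get_image("scene");print(theta(T))
h=T["image"].astype(int).sum(2);v,u=np.where(h[135:165,315:348]<110);print(len(u),u.min()+315,u.max()+315,u.mean()+315,v.mean()+135)
for t in(1.5,1.6,1.7,1.8,1.9):
    c,q=np.cos(t),np.sin(t);print(t,project(T,rk(30-74*c+13*q,-198,125+74*q+13*c)))
E
```

```text
[-115.27800619 -202.41663033  278.24213709] [1.09115531 0.23343082 0.29332915]
[(np.float64(46.23076923076923), np.float64(1.75)), (np.float64(47.38461538461539), np.float64(1.7)), (np.float64(66.38461538461539), np.float64(1.8)), (np.float64(87.15384615384616), np.float64(1.85))]
45 326 347 333.6222222222222 146.35555555555555
1.5 [335.72870786 149.46721477]
1.6 [334.38295822 148.69749502]
1.7 [333.06385558 148.11113905]
1.8 [331.78516623 147.71279339]
1.9 [330.55996548 147.50492053]
```

The lever reads about 1.72 rad, so it is in the open notch. Now I'll measure the dowels again.

```bash
cat >> h.py <<'E'
def find(n,rmax=.62):
    out=[]
    for o in dowels(optics.get_image(n),40):
        if np.hypot(*o[2])<rmax and o[5]-o[4]>.1:
            P=o[6];w=o[3];c=o[2];s=(P-c)@w;sh=P[(s>o[5]-.06)];hd=P[s<o[4]+.064]
            tip=sh.mean(0);a=tip-hd.mean(0);a/=np.linalg.norm(a);k=np.r_[(P-c)@a]
            mid=c+a*(k.max()+k.min())/2;out.append((round(o[0]),np.round(mid-.049*a,4),round(np.degrees(np.arctan2(a[1],a[0])),1),round(k.max()-k.min(),3)))
    return out
E
python3 - <<'E'
from h import *
for n in("scene","top"): print(n,*find(n),sep="\n ")
E
```

```text
scene
 (267, array([ 0.4383, -0.005 ]), np.float64(14.8), np.float64(0.159))
 (294, array([0.4373, 0.1878]), np.float64(12.9), np.float64(0.161))
top
 (160, array([ 0.4121, -0.2105]), np.float64(22.2), np.float64(0.132))
 (315, array([ 0.3327, -0.1279]), np.float64(95.2), np.float64(0.181))
```

```bash
python3 - <<'E'
from h import *
s=env.observe();print(s["q"]);print(mv([.438,-.005,.12],down(14.5)))
E
```

```text
[-3.47568148e+01  1.58633350e+01  7.51035428e+01  2.13228348e-02
  8.89583182e+01 -2.51381831e+01]
(array([ 0.3452, -0.1333,  0.3052]), array([ 6.00e-04, -3.00e-04,  5.49e-01]))
```

Emit:
arm_command --commands '[-0.2, 0.345, -0.133, 0.05, 0, 0, 0.549, -0.2, 0.345, -0.133, 0.05, 0, 0, 0.549, -0.2, 0.345, -0.133, 0.05, 0, 0, 0.549, -0.2, 0.345, -0.133, 0.1, 0, 0, 0.549, -0.2, 0.345, -0.133, 0.15, 0, 0, 0.549, -0.2, 0.345, -0.133, 0.2, 0, 0, 0.549, -0.2, 0.345, -0.133, 0.25, 0, 0, 0.549, -0.2, 0.345, -0.133, 0.305, 0, 0, 0.549, -0.2, 0.345, -0.133, 0.305, 0, 0, 0.549, -0.2, 0.345, -0.133, 0.305, 0, 0, 0.549, -0.2, 0.345, -0.133, 0.305, 0, 0, 0.549, -0.2, 0.345, -0.133, 0.305, 0, 0, 0.549]'

```text
time_s: 13.75
position: [0.4378, -0.0048, 0.1194]
tool_rot: [[0.968, 0.253, -0.001], [0.253, -0.968, 0.0], [-0.001, -0.001, -1.0]]
ft_force: [-0.2, -0.0, -0.1]
grip_width: 0.0512
gripper_force: 0.0
```

```bash
python3 - <<'E'
from h import *
print(mv([.438,-.005,.01],down(14.5)))
for n in("scene","top"): print(n,*find(n),sep="\n ")
E
```

```text
(array([0.0006, 0.0008, 0.2188]), array([-0.0004,  0.0005,  0.0011]))
scene
 (257, array([ 0.4376, -0.0039]), np.float64(13.9), np.float64(0.16))
 (301, array([0.4369, 0.1871]), np.float64(13.3), np.float64(0.162))
top
 (167, array([ 0.4237, -0.206 ]), np.float64(22.6), np.float64(0.156))
 (369, array([ 0.3309, -0.1065]), np.float64(95.4), np.float64(0.224))
```

Emit:
arm_command --commands '[-0.2, 0, 0.001, 0.07, 0, 0, 0, -0.2, 0, 0.001, 0.14, 0, 0, 0, -0.2, 0, 0.001, 0.19, 0, 0, 0, -0.2, 0, 0.001, 0.219, 0, 0, 0, -0.2, 0, 0.001, 0.219, 0, 0, 0]'

```text
time_s: 14.27
position: [0.4364, -0.0051, 0.0085]
tool_rot: [[0.968, 0.251, -0.005], [0.251, -0.968, 0.001], [-0.004, -0.003, -1.0]]
ft_force: [0.2, 0.4, -0.2]
grip_width: 0.0512
gripper_force: 0.0
```

Emit:
arm_command --commands '[-0.2, 0, 0, 0.008, 0, 0, 0, -0.2, 0, 0, 0.016, 0, 0, 0, -0.2, 0, 0, 0.016, 0, 0, 0]'

```text
time_s: 14.52
position: [0.4379, -0.0055, 0.0031]
tool_rot: [[0.968, 0.251, 0.001], [0.251, -0.968, -0.0], [0.001, 0.001, -1.0]]
ft_force: [1.0, -0.2, 1.2]
grip_width: 0.0511
gripper_force: 0.0
```

Emit:
arm_command --commands '[-0.2, 0, 0, 0.006, 0, 0, 0, -0.2, 0, 0, 0.006, 0, 0, 0, 0.9, 0, 0, 0.006, 0, 0, 0, 0.9, 0, 0, 0.006, 0, 0, 0, 0.9, 0, 0, 0.006, 0, 0, 0, 0.9, 0, 0, 0.006, 0, 0, 0, 0.9, 0, 0, 0.006, 0, 0, 0]' --newtons 60

```text
time_s: 15.1
position: [0.4377, -0.0054, 0.0003]
tool_rot: [[0.968, 0.251, 0.001], [0.251, -0.968, -0.0], [0.001, 0.001, -1.0]]
ft_force: [-0.5, -0.3, 6.3]
grip_width: 0.0268
gripper_force: 59.6
```

```bash
python3 - <<'E'
from h import *
print(mv(rk(-160,40,76.5),down(-9.58)))
E
```

```text
(array([ 0.0943, -0.1113, -0.1524]), array([ 2.000e-04, -4.000e-04,  2.008e-01]))
```

Emit:
arm_command --commands '[0.9, 0, 0, -0.05, 0, 0, 0, 0.9, 0, 0, -0.11, 0, 0, 0, 0.9, 0, -0.03, -0.152, 0, 0, 0.05, 0.9, 0.03, -0.06, -0.152, 0, 0, 0.1, 0.9, 0.06, -0.09, -0.152, 0, 0, 0.15, 0.9, 0.094, -0.111, -0.152, 0, 0, 0.2, 0.9, 0.094, -0.111, -0.152, 0, 0, 0.2, 0.9, 0.094, -0.111, -0.152, 0, 0, 0.2, 0.9, 0.094, -0.111, -0.152, 0, 0, 0.2, 0.9, 0.094, -0.111, -0.152, 0, 0, 0.2]'

```text
time_s: 15.93
position: [0.4685, 0.0596, 0.0757]
tool_rot: [[0.986, -0.164, -0.001], [-0.164, -0.986, 0.0], [-0.001, 0.0, -1.0]]
ft_force: [0.5, -1.5, 0.1]
grip_width: 0.0272
gripper_force: 58.9
```

```bash
cat >> h.py <<'E'
def shaft(d,P0,P1,w=9):
    "centre line of the held dowel's shaft in the picture, tip pixel, near predicted segment P0->P1 (world)"
    m=brown(d);a,b=project(d,P0),project(d,P1);u=(b-a)/np.linalg.norm(b-a);n=np.array([-u[1],u[0]]);L=np.linalg.norm(b-a)
    v,x=np.where(m);Q=np.c_[x,v]-a;s=Q@u;t=Q@n;k=(abs(t)<w)&(s>0)&(s<L*1.25);c=np.polyfit(s[k],t[k],1)
    return a,u,n,c,s[k].max(),L,k.sum()
E
python3 - <<'E'
from h import *
s=env.observe();p=np.array(s["position"]);R=np.array(s["tool_rot"]);print(RR.T@(p-RO)*1e3,mv(rk(-160,40,76.5),down(-9.58)))
A=p+R[:,0]*.07;A[2]+=.0137;B=p+R[:,0]*.13;B[2]+=.0137
H=[]
ims=[]
for n in("scene","top"):
    d=optics.get_image(n);H.append(d)
    q0=project(d,rk(0,40,90));q1=project(d,B);print(n,"hole",q0,"tip pred",q1)
    c=(q0+q1)/2-25; c=c.round();im=np.ascontiguousarray(d["image"][int(c[1]):int(c[1])+60,int(c[0])-5:int(c[0])+55,::-1]);im=cv2.resize(im,(400,400),interpolation=cv2.INTER_CUBIC)
    for q,col in((q0,(0,255,0)),(q1,(255,0,0)),(project(d,A),(0,0,255))):
        t=(q-c+(5,0)+.5)*400/60;cv2.drawMarker(im,tuple(int(k) for k in t),col,0,9,1)
    ims.append(im)
cv2.imwrite("pics/s8.png",np.hstack(ims))
E
```

```text
[-160.74050755   39.22901927   75.69596956] (array([ 0.0015, -0.0015, -0.0016]), array([0.    , 0.0003, 0.0011]))
scene hole [290.00103806 205.61441761] tip pred [295.42920474 210.62248784]
top hole [305.29021681 171.14999603] tip pred [302.03113044 177.95511443]
```

View pics/s8.png

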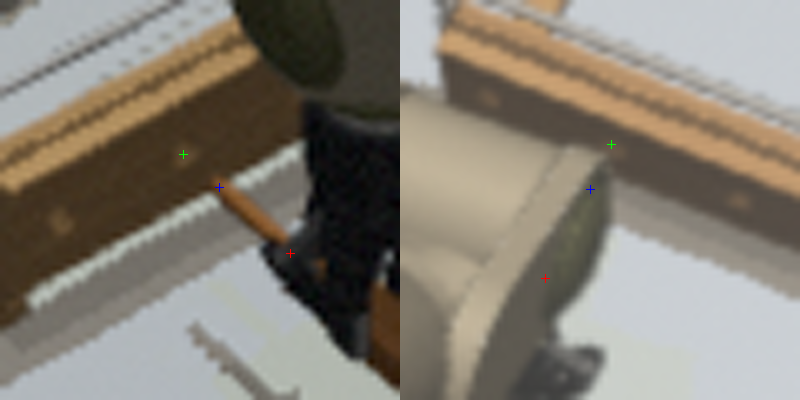

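The scene crop shows the tip at (219,187), where predicted, and the hole's light spot at (183,155), under its green mark. In the top crop the predicted hole 3 lies midway between the visible holes at (490,98) and (738,200). I'll insert gently.

Emit:
arm_command --commands '[0.9, 0.015, -0.001, -0.001, 0, 0, 0, 0.9, 0.03, -0.001, -0.001, 0, 0, 0, 0.9, 0.045, -0.001, -0.001, 0, 0, 0, 0.9, 0.055, -0.001, -0.001, 0, 0, 0, 0.9, 0.065, -0.001, -0.001, 0, 0, 0, 0.9, 0.075, -0.001, -0.001, 0, 0, 0, 0.9, 0.082, -0.001, -0.001, 0, 0, 0, 0.9, 0.082, -0.001, -0.001, 0, 0, 0]'

```text
time_s: 16.7
position: [0.5104, 0.0534, 0.0762]
tool_rot: [[0.986, -0.165, 0.001], [-0.165, -0.986, -0.0], [0.001, 0.0, -1.0]]
ft_force: [0.7, -4.6, -0.9]
grip_width: 0.0269
gripper_force: 58.7
```

```bash
cat > st.py <<'E'
from h import *
L=[]
for _ in range(4): s=env.observe();L.append(np.r_[s["position"],s["ft_force"],s["wrist_torque"]]);optics.get_image("scene")
m=np.mean(L,0);print("rack",(RR.T@(m[:3]-RO)*1e3).round(2),"F rack",(RR.T@m[3:6]).round(1),"M",(RR.T@m[6:]).round(2),"w",round(s["grip_width"],4),s["gripper_force"])
E
python3 st.py
```

```text
rack [-118.62   40.15   76.3 ] F rack [ 1.6 -3.8 -0.6] M [-0.61 -0.26 -0.47] w 0.0269 58.63575518131256
```

Emit:
arm_command --commands '[0.9, 0.015, 0.0016, 0, 0, 0, 0, 0.9, 0.03, 0.0016, 0, 0, 0, 0, 0.9, 0.045, 0.0016, 0, 0, 0, 0, 0.9, 0.06, 0.0016, 0, 0, 0, 0, 0.9, 0.075, 0.0016, 0, 0, 0, 0, 0.9, 0.09, 0.0016, 0, 0, 0, 0, 0.9, 0.1, 0.0016, 0, 0, 0, 0, 0.9, 0.108, 0.0016, 0, 0, 0, 0, 0.9, 0.108, 0.0016, 0, 0, 0, 0, 0.9, 0.108, 0.0016, 0, 0, 0, 0]'

```text
time_s: 17.73
position: [0.5628, 0.0443, 0.0762]
tool_rot: [[0.986, -0.165, -0.0], [-0.165, -0.986, 0.0], [-0.0, -0.0, -1.0]]
ft_force: [-0.1, 0.7, -0.3]
grip_width: 0.0271
gripper_force: 59.1
```

```bash
python3 st.py
```

```text
rack [-65.45  39.78  76.23] F rack [-0.1  0.  -0.2] M [-0.    0.    0.01] w 0.0265 59.15061056613922
```

Emit:
arm_command --commands '[0.9, 0.006, 0, 0, 0, 0, 0, 0.9, 0.011, 0, 0, 0, 0, 0, 0.9, 0.011, 0, 0, 0, 0, 0]'

```text
time_s: 18.18
position: [0.5645, 0.0442, 0.0754]
tool_rot: [[0.986, -0.165, -0.01], [-0.165, -0.986, 0.002], [-0.01, -0.0, -1.0]]
ft_force: [-15.3, 2.6, 3.7]
grip_width: 0.0268
gripper_force: 59.6
```

```bash
python3 st.py
```

```text
rack [-63.53  40.04  75.4 ] F rack [-14.5   0.1   3.5] M [ 0.06  2.04 -0.09] w 0.0268 59.57691550254822
```

Emit:
arm_command --commands '[0.9, 0.006, 0, 0, 0, 0, 0, 0.9, 0.006, 0, 0, 0, 0, 0]'

```text
time_s: 18.55
position: [0.5648, 0.0445, 0.0752]
tool_rot: [[0.986, -0.164, -0.016], [-0.164, -0.986, 0.003], [-0.016, -0.0, -1.0]]
ft_force: [-25.6, 5.8, 10.5]
grip_width: 0.027
gripper_force: 60.6
```

```bash
python3 st.py
```

```text
rack [-63.24  40.32  75.17] F rack [-26.1   0.7   9.7] M [ 0.08  3.74 -0.2 ] w 0.0269 60.4952073097229
```

Firm stop, so it is seated. I'll release and rise, then go for the left dowel.

Emit:
arm_command --commands '[0.9, -0.008, 0, 0, 0, 0, 0, -0.2, -0.008, 0, 0, 0, 0, 0, -0.2, -0.008, 0, 0, 0, 0, 0, -0.2, -0.008, 0, 0, 0, 0, 0, -0.2, -0.008, 0, -0.05, 0, 0, 0, -0.2, -0.008, 0, -0.12, 0, 0, 0, -0.2, -0.05, 0, -0.2, 0, 0, 0, -0.2, -0.12, 0, -0.2, 0, 0, 0, -0.2, -0.2, 0, -0.2, 0, 0, 0, -0.2, -0.2, 0, -0.2, 0, 0, 0]'

```text
time_s: 19.58
position: [0.4658, 0.0607, 0.1759]
tool_rot: [[0.986, -0.164, -0.006], [-0.164, -0.986, 0.001], [-0.006, 0.0, -1.0]]
ft_force: [0.7, 0.5, -0.9]
grip_width: 0.0511
gripper_force: 0.0
```

```bash
python3 - <<'E'
from h import *
for n in("scene","top"): print(n,*find(n),sep="\n ")
print(mv([.437,.1875,.1],down(13.1)))
T=optics.get_image("scene");m=brown(T)  # handle of the seated dowel: rear end pixel vs prediction
for y in(40,):
    for x in(-92,-95,-97): print(x,project(T,rk(x,y,90)))
q=project(T,rk(-76,y,90)).round().astype(int);v,u=np.where(m[q[1]-14:q[1]+14,q[0]-6:q[0]+20]);print("handle blob",u.min()+q[0]-6,u.max()+q[0]-6,v.min()+q[1]-14,v.max()+q[1]-14,len(u),q)
E
```

```text
scene
 (171, array([0.3151, 0.0526]), np.float64(-82.7), np.float64(0.118))
 (296, array([0.4374, 0.1874]), np.float64(13.2), np.float64(0.161))
top
 (163, array([ 0.422 , -0.2067]), np.float64(22.5), np.float64(0.152))
 (368, array([ 0.3309, -0.1065]), np.float64(95.3), np.float64(0.224))
(array([-0.1117, -0.2412,  0.1537]), array([ 1.000e-04, -6.000e-04, -1.882e-01]))
-92 [306.2218691  220.65811184]
-95 [306.76683233 221.16359725]
-97 [307.13072206 221.50112888]
handle blob 297 309 204 225 165 [303 218]
```

```bash
python3 - <<'E'
from h import *
S=optics.get_image("scene")
for n,p in(("mustard",(254,315)),("spice",(232,288)),("mug",(209,275)),("spoon",(283,308))): print(n,cast(S,p,0).round(3))
E
```

```text
mustard [ 0.446  0.388 -0.   ]
spice [0.571 0.366 0.   ]
mug [0.666 0.382 0.   ]
spoon [0.397 0.311 0.   ]
```

Emit:
arm_command --commands '[-0.2, -0.03, -0.07, 0, 0, 0, -0.06, -0.2, -0.06, -0.14, 0.03, 0, 0, -0.12, -0.2, -0.09, -0.2, 0.08, 0, 0, -0.188, -0.2, -0.112, -0.241, 0.15, 0, 0, -0.188, -0.2, -0.112, -0.241, 0.15, 0, 0, -0.188, -0.2, -0.112, -0.241, 0.15, 0, 0, -0.188, -0.2, -0.112, -0.241, 0.15, 0, 0, -0.188, -0.2, -0.112, -0.241, 0.15, 0, 0, -0.188]'

```text
time_s: 20.45
position: [0.4389, 0.1867, 0.1022]
tool_rot: [[0.974, 0.225, 0.003], [0.225, -0.974, 0.0], [0.003, 0.0, -1.0]]
ft_force: [-0.1, -0.1, 0.3]
grip_width: 0.0515
gripper_force: 0.0
```

```bash
python3 st.py; python3 - <<'E'
from h import *
print(mv([.437,.1875,.0003],down(13.1)));print(*find("scene"))
E
```

```text
rack [-211.48  159.53  102.21] F rack [ 0.4 -0.2  0.4] M [-0.01  0.   -0.01] w 0.0511 0.0
(array([-0.0017, -0.0017,  0.2034]), array([ 0.0001, -0.0008, -0.0009]))
(158, array([0.3144, 0.0554]), np.float64(-82.4), np.float64(0.112)) (293, array([0.4371, 0.188 ]), np.float64(12.8), np.float64(0.161))
```

Emit:
arm_command --commands '[-0.2, -0.002, -0.002, 0.07, 0, 0, 0, -0.2, -0.002, -0.002, 0.13, 0, 0, 0, -0.2, -0.002, -0.002, 0.18, 0, 0, 0, -0.2, -0.002, -0.002, 0.2025, 0, 0, 0, -0.2, -0.002, -0.002, 0.2025, 0, 0, 0, 0.9, -0.002, -0.002, 0.2025, 0, 0, 0, 0.9, -0.002, -0.002, 0.2025, 0, 0, 0, 0.9, -0.002, -0.002, 0.2025, 0, 0, 0, 0.9, -0.002, -0.002, 0.2025, 0, 0, 0, 0.9, -0.002, -0.002, 0.2025, 0, 0, 0]' --newtons 60

```text
time_s: 21.53
position: [0.4367, 0.1882, 0.0013]
tool_rot: [[0.974, 0.226, 0.003], [0.226, -0.974, 0.0], [0.003, 0.0, -1.0]]
ft_force: [-0.4, -0.8, 6.8]
grip_width: 0.0268
gripper_force: 60.4
```

```bash
python3 st.py; python3 - <<'E'
from h import *
print(mv(rk(-160,120,76.5),down(-9.58)))
E
```

```text
rack [-213.5   160.7     1.28] F rack [-0.5 -0.8  7.4] M [-0.1   0.1  -0.01] w 0.0268 60.39031147956848
(array([ 0.0678,  0.1164, -0.1502]), array([-1.000e-04, -1.300e-03,  1.888e-01]))
```

Emit:
arm_command --commands '[0.9, 0, 0, -0.05, 0, 0, 0, 0.9, 0, 0, -0.11, 0, 0, 0, 0.9, 0, 0.03, -0.152, 0, 0, 0.05, 0.9, 0.03, 0.06, -0.152, 0, 0, 0.1, 0.9, 0.06, 0.09, -0.152, 0, 0, 0.15, 0.9, 0.068, 0.1164, -0.152, 0, 0, 0.189, 0.9, 0.068, 0.1164, -0.152, 0, 0, 0.189, 0.9, 0.068, 0.1164, -0.152, 0, 0, 0.189, 0.9, 0.068, 0.1164, -0.152, 0, 0, 0.189, 0.9, 0.068, 0.1164, -0.152, 0, 0, 0.189]'

```text
time_s: 22.57
position: [0.4816, 0.1397, 0.0761]
tool_rot: [[0.986, -0.165, -0.0], [-0.165, -0.986, 0.0], [-0.0, -0.0, -1.0]]
ft_force: [-0.1, -0.1, -1.0]
grip_width: 0.027
gripper_force: 59.4
```

```bash
python3 st.py;python3 - <<'E'
from h import *
print(mv(rk(-160,120,76.5),down(-9.58))[1])
E
```

```text
rack [-161.07  120.3    76.1 ] F rack [-0.4 -0.  -0.6] M [-0.01  0.01 -0.01] w 0.0266 59.410995841026306
[-0.      0.      0.0003]
```

Emit:
arm_command --commands '[0.9, 0.015, 0.0005, -0.001, 0, 0, 0, 0.9, 0.03, 0.0005, -0.001, 0, 0, 0, 0.9, 0.045, 0.0005, -0.001, 0, 0, 0, 0.9, 0.055, 0.0005, -0.001, 0, 0, 0, 0.9, 0.065, 0.0005, -0.001, 0, 0, 0, 0.9, 0.075, 0.0005, -0.001, 0, 0, 0, 0.9, 0.085, 0.0005, -0.001, 0, 0, 0, 0.9, 0.085, 0.0005, -0.001, 0, 0, 0]'

```text
time_s: 23.43
position: [0.525, 0.1315, 0.0765]
tool_rot: [[0.986, -0.167, 0.001], [-0.167, -0.986, -0.0], [0.001, -0.0, -1.0]]
ft_force: [0.2, 1.1, -0.6]
grip_width: 0.0269
gripper_force: 59.4
```

```bash
python3 st.py
```

```text
rack [-117.69  119.54   76.44] F rack [ 0.5  0.5 -0.2] M [-0.   -0.01 -0.01] w 0.0267 59.408413767814636
```

No resistance. On to the seat.

Emit:
arm_command --commands '[0.9, 0.015, 0, 0, 0, 0, 0, 0.9, 0.03, 0, 0, 0, 0, 0, 0.9, 0.045, 0, 0, 0, 0, 0, 0.9, 0.06, 0, 0, 0, 0, 0, 0.9, 0.075, 0, 0, 0, 0, 0, 0.9, 0.09, 0, 0, 0, 0, 0, 0.9, 0.1, 0, 0, 0, 0, 0, 0.9, 0.1, 0, 0, 0, 0, 0, 0.9, 0.106, 0, 0, 0, 0, 0, 0.9, 0.11, 0, 0, 0, 0, 0, 0.9, 0.11, 0, 0, 0, 0, 0]'

```text
time_s: 24.55
position: [0.5767, 0.1229, 0.0762]
tool_rot: [[0.986, -0.167, -0.004], [-0.167, -0.986, 0.0], [-0.004, 0.0, -1.0]]
ft_force: [-5.7, 1.2, 1.4]
grip_width: 0.0266
gripper_force: 59.6
```

```bash
python3 st.py
```

```text
rack [-64.56 119.62  76.2 ] F rack [-5.7  0.2  0.9] M [-0.02  0.76 -0.1 ] w 0.027 59.48751926422119
```

Emit:
arm_command --commands '[0.9, 0.006, 0, 0, 0, 0, 0, 0.9, 0.01, 0, 0, 0, 0, 0, 0.9, 0.01, 0, 0, 0, 0, 0]'

```text
time_s: 25.0
position: [0.5771, 0.1233, 0.0759]
tool_rot: [[0.986, -0.166, -0.015], [-0.166, -0.986, 0.002], [-0.015, 0.001, -1.0]]
ft_force: [-25.1, 4.2, 11.4]
grip_width: 0.0269
gripper_force: 61.0
```

```bash
python3 st.py
```

```text
rack [-64.33 120.11  75.87] F rack [-25.7   0.5  11.5] M [0.21 3.68 0.02] w 0.0266 60.96629619598389
```

Seated. I'll release and go to the third dowel.

Emit:
arm_command --commands '[0.9, -0.008, 0, 0, 0, 0, 0, -0.2, -0.008, 0, 0, 0, 0, 0, -0.2, -0.008, 0, 0, 0, 0, 0, -0.2, -0.008, 0, 0, 0, 0, 0, -0.2, -0.008, 0, -0.05, 0, 0, 0, -0.2, -0.008, 0, -0.12, 0, 0, 0, -0.2, -0.05, 0, -0.2, 0, 0, 0, -0.2, -0.12, 0, -0.2, 0, 0, 0, -0.2, -0.2, 0, -0.2, 0, 0, 0, -0.2, -0.2, 0, -0.2, 0, 0, 0]'

```text
time_s: 26.03
position: [0.478, 0.1394, 0.1763]
tool_rot: [[0.986, -0.165, -0.005], [-0.165, -0.986, 0.0], [-0.005, 0.001, -1.0]]
ft_force: [1.1, 0.1, 0.8]
grip_width: 0.0511
gripper_force: 0.0
```

```bash
python3 - <<'E'
from h import *
for n in("scene","top"): print(n,*find(n),sep="\n ")
print(mv([.4235,-.2065,.1],down(22.3)))
E
```

```text
scene
 (180, array([0.3154, 0.0497]), np.float64(-82.8), np.float64(0.123))
top
 (154, array([0.5629, 0.0588]), np.float64(-8.2), np.float64(0.102))
 (162, array([ 0.4221, -0.2068]), np.float64(22.5), np.float64(0.152))
 (366, array([ 0.3309, -0.1065]), np.float64(95.4), np.float64(0.224))
(array([-0.0049,  0.7007,  0.1541]), array([ 1.000e-04, -5.000e-04, -2.657e-01]))
```

Emit:
arm_command --commands '[-0.2, -0.06, 0.07, 0, 0, 0, -0.03, -0.2, -0.06, 0.14, 0, 0, 0, -0.06, -0.2, -0.06, 0.21, 0, 0, 0, -0.1, -0.2, -0.06, 0.28, 0, 0, 0, -0.14, -0.2, -0.06, 0.35, 0, 0, 0, -0.18, -0.2, -0.04, 0.42, 0, 0, 0, -0.22, -0.2, -0.02, 0.49, 0, 0, 0, -0.266, -0.2, -0.007, 0.56, 0.05, 0, 0, -0.266, -0.2, -0.007, 0.63, 0.1, 0, 0, -0.266, -0.2, -0.007, 0.7, 0.154, 0, 0, -0.266, -0.2, -0.007, 0.7, 0.154, 0, 0, -0.266, -0.2, -0.007, 0.7, 0.154, 0, 0, -0.266]'

```text
time_s: 27.13
position: [0.4228, -0.2086, 0.0979]
tool_rot: [[0.927, 0.376, -0.002], [0.376, -0.927, 0.001], [-0.001, -0.002, -1.0]]
ft_force: [0.9, 0.7, 0.3]
grip_width: 0.051
gripper_force: 0.0
```

```bash
python3 st.py; python3 - <<'E'
from h import *
for n in("scene","top"): print(n,*find(n),sep="\n ")
print(mv([.4225,-.2065,.001],down(22.3)))
E
```

```text
rack [-160.95 -231.31   99.24] F rack [0.1 0.1 0.4] M [0.   0.01 0.  ] w 0.0511 0.0
scene
top
 (158, array([0.5626, 0.0595]), np.float64(-8.9), np.float64(0.103))
 (205, array([ 0.3366, -0.1624]), np.float64(96.5), np.float64(0.112))
(array([-0.0027,  0.0009,  0.1987]), array([ 0.0007, -0.0004,  0.0008]))
```

Emit:
arm_command --commands '[-0.2, -0.002, -0.001, 0.07, 0, 0, 0, -0.2, -0.002, -0.001, 0.13, 0, 0, 0, -0.2, -0.002, -0.001, 0.17, 0, 0, 0, -0.2, -0.002, -0.001, 0.1965, 0, 0, 0, -0.2, -0.002, -0.001, 0.1965, 0, 0, 0, 0.9, -0.002, -0.001, 0.1965, 0, 0, 0, 0.9, -0.002, -0.001, 0.1965, 0, 0, 0, 0.9, -0.002, -0.001, 0.1965, 0, 0, 0, 0.9, -0.002, -0.001, 0.1965, 0, 0, 0, 0.9, -0.002, -0.001, 0.1965, 0, 0, 0]' --newtons 60

```text
time_s: 28.27
position: [0.4224, -0.2063, 0.0026]
tool_rot: [[0.925, 0.38, 0.002], [0.38, -0.925, -0.002], [0.002, 0.002, -1.0]]
ft_force: [-0.5, 2.5, 7.8]
grip_width: 0.0271
gripper_force: 60.2
```

```bash
python3 st.py; python3 - <<'E'
from h import *
print(mv(rk(-165,-120,77),down(-9.58)))
E
```

```text
rack [-162.   -230.66    2.64] F rack [0.2 1.8 7.5] M [0.32 0.01 0.04] w 0.0265 60.196462869644165
(array([ 0.112 , -0.1908, -0.149 ]), array([ 0.0009, -0.0011,  0.2658]))
```

Emit:
arm_command --commands '[0.9, 0, 0, -0.05, 0, 0, 0, 0.9, 0, 0, -0.11, 0, 0, 0, 0.9, 0, -0.03, -0.151, 0, 0, 0.05, 0.9, 0.03, -0.08, -0.151, 0, 0, 0.1, 0.9, 0.06, -0.13, -0.151, 0, 0, 0.15, 0.9, 0.1, -0.17, -0.151, 0, 0, 0.2, 0.9, 0.112, -0.191, -0.151, 0, 0, 0.266, 0.9, 0.112, -0.191, -0.151, 0, 0, 0.266, 0.9, 0.112, -0.191, -0.151, 0, 0, 0.266, 0.9, 0.112, -0.191, -0.151, 0, 0, 0.266, 0.9, 0.112, -0.191, -0.151, 0, 0, 0.266]'

```text
time_s: 29.38
position: [0.4372, -0.0973, 0.0769]
tool_rot: [[0.986, -0.166, 0.0], [-0.166, -0.986, -0.0], [0.0, 0.0, -1.0]]
ft_force: [0.2, -0.6, 0.6]
grip_width: 0.0267
gripper_force: 59.4
```

```bash
python3 st.py;python3 - <<'E'
from h import *
print(mv(rk(-160,-120,76.5),down(-9.58))[1])
E
```

```text
rack [-165.6  -120.64   76.84] F rack [ 0.5 -0.  -0.3] M [-0.01  0.01 -0.02] w 0.0265 59.400485157966614
[ 0.      0.     -0.0003]
```

Emit:
arm_command --commands '[0.9, 0.02, -0.001, -0.001, 0, 0, 0, 0.9, 0.04, -0.001, -0.001, 0, 0, 0, 0.9, 0.055, -0.001, -0.001, 0, 0, 0, 0.9, 0.065, -0.001, -0.001, 0, 0, 0, 0.9, 0.075, -0.001, -0.001, 0, 0, 0, 0.9, 0.085, -0.001, -0.001, 0, 0, 0, 0.9, 0.095, -0.001, -0.001, 0, 0, 0, 0.9, 0.095, -0.001, -0.001, 0, 0, 0]'

```text
time_s: 30.25
position: [0.485, -0.1042, 0.0774]
tool_rot: [[0.986, -0.167, 0.001], [-0.167, -0.986, -0.0], [0.001, 0.0, -1.0]]
ft_force: [0.6, -1.3, 0.6]
grip_width: 0.0267
gripper_force: 59.5
```

```bash
python3 st.py
```

```text
rack [-117.66 -119.47   77.33] F rack [ 1.  -1.   0.2] M [-0.16 -0.26 -0.17] w 0.0266 59.48248207569122
```

Emit:
arm_command --commands '[0.9, 0.015, 0.0005, 0, 0, 0, 0, 0.9, 0.03, 0.0005, 0, 0, 0, 0, 0.9, 0.045, 0.0005, 0, 0, 0, 0, 0.9, 0.06, 0.0005, 0, 0, 0, 0, 0.9, 0.075, 0.0005, 0, 0, 0, 0, 0.9, 0.09, 0.0005, 0, 0, 0, 0, 0.9, 0.1, 0.0005, 0, 0, 0, 0, 0.9, 0.1, 0.0005, 0, 0, 0, 0, 0.9, 0.106, 0.0005, 0, 0, 0, 0, 0.9, 0.112, 0.0005, 0, 0, 0, 0, 0.9, 0.112, 0.0005, 0, 0, 0, 0]'

```text
time_s: 31.37
position: [0.5364, -0.1124, 0.077]
tool_rot: [[0.986, -0.167, -0.008], [-0.166, -0.986, 0.002], [-0.008, -0.001, -1.0]]
ft_force: [-13.9, 1.3, 9.8]
grip_width: 0.0263
gripper_force: 60.9
```

```bash
python3 st.py
```

```text
rack [ -65.21 -119.13   77.05] F rack [-13.7  -0.7   8.9] M [-0.13  1.86 -0.06] w 0.0266 60.69382667541504
```

Emit:
arm_command --commands '[0.9, 0.005, 0, 0.001, 0, 0, 0, 0.9, 0.008, 0, 0.001, 0, 0, 0, 0.9, 0.008, 0, 0.001, 0, 0, 0]'

```text
time_s: 31.82
position: [0.5371, -0.1125, 0.0761]
tool_rot: [[0.986, -0.166, -0.015], [-0.166, -0.986, 0.004], [-0.016, -0.001, -1.0]]
ft_force: [-27.5, 2.3, 15.7]
grip_width: 0.0261
gripper_force: 62.2
```

```bash
python3 st.py
```

```text
rack [ -64.5  -119.05   76.12] F rack [-27.6  -3.   15.4] M [-0.53  4.04 -0.17] w 0.0268 62.12463140487671
```

Emit:
arm_command --commands '[0.9, -0.008, 0, 0, 0, 0, 0, -0.2, -0.008, 0, 0, 0, 0, 0, -0.2, -0.008, 0, 0, 0, 0, 0, -0.2, -0.008, 0, 0, 0, 0, 0, -0.2, -0.008, 0, -0.05, 0, 0, 0, -0.2, -0.008, 0, -0.12, 0, 0, 0, -0.2, -0.05, 0.05, -0.2, 0, 0, 0, -0.2, -0.12, 0.12, -0.27, 0, 0, 0, -0.2, -0.2, 0.2, -0.3, 0, 0, 0, -0.2, -0.25, 0.28, -0.3, 0, 0, 0, -0.2, -0.25, 0.35, -0.3, 0, 0, 0, -0.2, -0.25, 0.4, -0.3, 0, 0, 0]'

```text
time_s: 33.02
position: [0.392, -0.2745, 0.2268]
tool_rot: [[0.986, -0.166, 0.001], [-0.166, -0.986, -0.001], [0.002, 0.001, -1.0]]
ft_force: [2.2, -0.3, 0.2]
grip_width: 0.051
gripper_force: 0.0
```

```bash
python3 st.py; python3 - <<'E'
from h import *
S=optics.get_image("scene");T=optics.get_image("top")
a=cv2.resize(S["image"][130:270,240:380,::-1],(400,400),interpolation=cv2.INTER_CUBIC)
b=cv2.resize(T["image"][130:270,250:390,::-1],(400,400),interpolation=cv2.INTER_CUBIC)
cv2.imwrite("pics/s9.png",np.hstack([a,b]));print(theta(S))
for i,y in enumerate((-120,-40,40,120)): print(y,"top: mouth",project(T,rk(0,y,90)).round(1),"rear top edge",project(T,rk(-92,y,104)).round(1))
E
```

```text
rack [-180.32 -306.11  226.31] F rack [ 0.8 -1.5  0.2] M [-0.01 -0.02 -0.02] w 0.0513 0.0
[(np.float64(42.38461538461539), np.float64(1.75)), (np.float64(48.76923076923077), np.float64(1.7)), (np.float64(63.38461538461539), np.float64(1.8)), (np.float64(81.6923076923077), np.float64(1.85))]
-120 top: mouth [343.7 186.9] rear top edge [334.1 206.5]
-40 top: mouth [324.3 178.9] rear top edge [314.3 198.2]
40 top: mouth [305.3 171.1] rear top edge [294.9 190. ]
120 top: mouth [286.5 163.5] rear top edge [275.7 182. ]
```

View pics/s9.png

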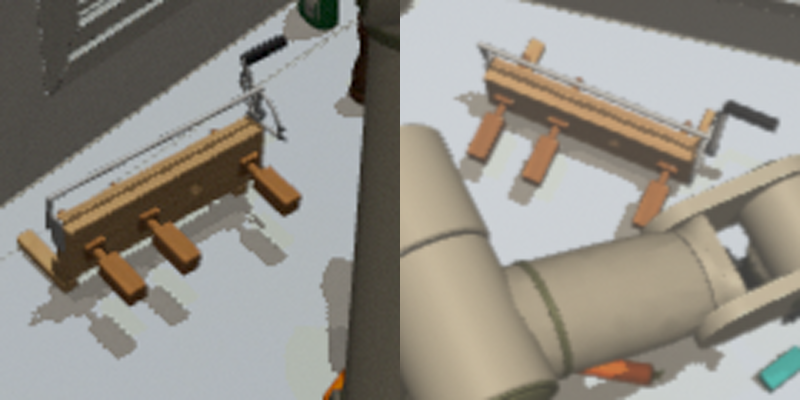

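The scene and top crops show all three dowels home in holes 1, 3 and 4, with their collars at the board. The lever is still open, with its handle at crop (265,50). The robot's x reads about 3.5 mm low against the rack, so I'll allow for that. Next is gripping the lever at the corrected height.

```bash
python3 - <<'E'
from h import *
print(mv(rk(52.5,-200,228),down(80.42)))
E
```

```text
(array([ 0.4631, -0.2024, -0.0053]), array([-3.000e-04, -1.000e-04, -7.498e-01]))
```

Emit:
arm_command --commands '[-0.3, 0, 0, -0.02, 0, 0, -0.06, -0.3, 0.05, -0.03, -0.02, 0, 0, -0.12, -0.3, 0.1, -0.05, -0.02, 0, 0, -0.18, -0.3, 0.15, -0.08, -0.02, 0, 0, -0.24, -0.3, 0.2, -0.1, -0.02, 0, 0, -0.3, -0.3, 0.25, -0.12, -0.02, 0, 0, -0.36, -0.3, 0.3, -0.15, -0.02, 0, 0, -0.42, -0.3, 0.35, -0.17, -0.02, 0, 0, -0.48, -0.3, 0.4, -0.19, -0.02, 0, 0, -0.54, -0.3, 0.44, -0.2, -0.02, 0, 0, -0.6, -0.3, 0.463, -0.202, -0.02, 0, 0, -0.66, -0.3, 0.463, -0.202, -0.02, 0, 0, -0.72]'

```text
time_s: 34.32
position: [0.6409, -0.2103, 0.2341]
tool_rot: [[0.226, 0.974, -0.001], [0.974, -0.226, 0.001], [0.001, -0.001, -1.0]]
ft_force: [0.1, 0.1, 0.2]
grip_width: 0.0554
gripper_force: 0.0
```

```bash
python3 st.py; python3 - <<'E'
from h import *
print(env.observe()["q"].round(1) if hasattr(env.observe()["q"],"round") else env.observe()["q"]);print(mv(rk(52.5,-200,228),down(80.42)))
E
```

```text
rack [  53.18 -198.83  234.54] F rack [ 0.1  0.  -0.2] M [-0.01 -0.01 -0.02] w 0.0555 0.0
[-28.4  34.5  50.5   0.   95.  -14.6]
(array([-0.0003,  0.0006,  0.0148]), array([-0.0002, -0.0001, -0.0352]))
```

Emit:
arm_command --commands '[-0.3, -0.002, -0.001, 0.03, 0, 0, -0.03, -0.3, -0.002, -0.001, 0.07, 0, 0, -0.03, -0.3, -0.002, -0.001, 0.11, 0, 0, -0.03, -0.3, -0.002, -0.001, 0.133, 0, 0, -0.03, -0.3, -0.002, -0.001, 0.133, 0, 0, -0.03, 0.4, -0.002, -0.001, 0.133, 0, 0, -0.03, 0.9, -0.002, -0.001, 0.133, 0, 0, -0.03, 0.9, -0.002, -0.001, 0.133, 0, 0, -0.03, 0.9, -0.002, -0.001, 0.133, 0, 0, -0.03, 0.9, -0.002, -0.001, 0.133, 0, 0, -0.03]' --newtons 30

```text
time_s: 35.35
position: [0.6395, -0.2141, 0.1715]
tool_rot: [[0.175, 0.985, 0.006], [0.985, -0.175, -0.003], [-0.001, 0.007, -1.0]]
ft_force: [5.8, 0.5, 4.1]
grip_width: 0.0167
gripper_force: 29.8
```

```bash
python3 st.py; python3 - <<'E'
import numpy as np
v=np.array([-74,13.]);f=lambda t:np.array([v[0]*np.cos(t)+v[1]*np.sin(t),-v[0]*np.sin(t)+v[1]*np.cos(t)])
for t in np.linspace(1.74,0,13): w=f(t)-f(1.74);print(round(t,2),[0,round(w[0]/500,4),round(-w[1]/500,4)])
E
```

```text
rack [  53.39 -202.24  171.54] F rack [4.9 0.7 3.9] M [ 0.04 -0.83  0.09] w 0.0168 29.826436936855316
1.74 [0, np.float64(0.0), np.float64(-0.0)]
1.6 [0, np.float64(-0.021), np.float64(-0.0058)]
1.45 [0, np.float64(-0.0426), np.float64(-0.0085)]
1.31 [0, np.float64(-0.0643), np.float64(-0.0081)]
1.16 [0, np.float64(-0.0858), np.float64(-0.0046)]
1.02 [0, np.float64(-0.1066), np.float64(0.0021)]
0.87 [0, np.float64(-0.1261), np.float64(0.0116)]
0.73 [0, np.float64(-0.1441), np.float64(0.0239)]
0.58 [0, np.float64(-0.1601), np.float64(0.0387)]
0.44 [0, np.float64(-0.1738), np.float64(0.0556)]
0.29 [0, np.float64(-0.1849), np.float64(0.0743)]
0.15 [0, np.float64(-0.1932), np.float64(0.0944)]
0.0 [0, np.float64(-0.1986), np.float64(0.1155)]
```

Properly gripped: it reads 16.8, and the readings run about 1.2 mm low. Now I'll swing it forward.

Emit:
arm_command --commands '[0.9, 0, -0.0105, -0.003, 0, 0, 0, 0.9, 0, -0.021, -0.006, 0, 0, 0, 0.9, 0, -0.032, -0.0072, 0, 0, 0, 0.9, 0, -0.0426, -0.0085, 0, 0, 0, 0.9, 0, -0.0535, -0.0085, 0, 0, 0, 0.9, 0, -0.0643, -0.008, 0, 0, 0, 0.9, 0, -0.075, -0.0065, 0, 0, 0, 0.9, 0, -0.0858, -0.0046, 0, 0, 0, 0.9, 0, -0.0965, -0.001, 0, 0, 0, 0.9, 0, -0.1066, 0.0021, 0, 0, 0, 0.9, 0, -0.1066, 0.0021, 0, 0, 0]'

```text
time_s: 36.47
position: [0.5865, -0.205, 0.1704]
tool_rot: [[0.175, 0.984, 0.006], [0.984, -0.175, -0.003], [-0.002, 0.006, -1.0]]
ft_force: [2.9, -2.6, 5.1]
grip_width: 0.0169
gripper_force: 31.1
```

```bash
python3 st.py; python3 - <<'E'
import numpy as np
v=np.array([-74,13.]);f=lambda t:np.array([v[0]*np.cos(t)+v[1]*np.sin(t),-v[0]*np.sin(t)+v[1]*np.cos(t)])
for t in np.linspace(1.015,0,12): w=f(t)-f(1.015);print(round(t,2),[0,round(w[0]/500,4),round(-w[1]/500,4)])
print(f(1.015)+[30,125],f(0)+[30,125])
E
```

```text
rack [  -0.39 -202.15  170.38] F rack [ 2.  -1.2  7.2] M [-0.2  -0.68  0.07] w 0.0167 31.317996382713318
1.01 [0, np.float64(0.0), np.float64(-0.0)]
0.92 [0, np.float64(-0.0126), np.float64(0.0058)]
0.83 [0, np.float64(-0.0246), np.float64(0.0126)]
0.74 [0, np.float64(-0.036), np.float64(0.0206)]
0.65 [0, np.float64(-0.0465), np.float64(0.0296)]
0.55 [0, np.float64(-0.0562), np.float64(0.0395)]
0.46 [0, np.float64(-0.065), np.float64(0.0503)]
0.37 [0, np.float64(-0.0727), np.float64(0.0618)]
0.28 [0, np.float64(-0.0793), np.float64(0.074)]
0.18 [0, np.float64(-0.0847), np.float64(0.0867)]
0.09 [0, np.float64(-0.089), np.float64(0.0999)]
0.0 [0, np.float64(-0.092), np.float64(0.1134)]
[  1.99937224 194.72061994] [-44. 138.]
```

Emit:
arm_command --commands '[0.9, 0, -0.0126, 0.0058, 0, 0, 0, 0.9, 0, -0.0246, 0.0126, 0, 0, 0, 0.9, 0, -0.036, 0.0206, 0, 0, 0, 0.9, 0, -0.0465, 0.0296, 0, 0, 0, 0.9, 0, -0.0562, 0.0395, 0, 0, 0, 0.9, 0, -0.065, 0.0503, 0, 0, 0, 0.9, 0, -0.0727, 0.0618, 0, 0, 0, 0.9, 0, -0.0793, 0.074, 0, 0, 0, 0.9, 0, -0.0847, 0.0867, 0, 0, 0, 0.9, 0, -0.089, 0.0999, 0, 0, 0, 0.9, 0, -0.092, 0.1134, 0, 0, 0, 0.9, 0, -0.092, 0.1134, 0, 0, 0]'

```text
time_s: 37.67
position: [0.5408, -0.197, 0.1119]
tool_rot: [[0.175, 0.985, 0.002], [0.985, -0.175, -0.002], [-0.001, 0.002, -1.0]]
ft_force: [2.1, -3.1, 0.7]
grip_width: 0.0169
gripper_force: 34.9
```

```bash
python3 st.py
```

```text
rack [ -46.78 -201.79  111.96] F rack [ 3.3 -3.2  0.3] M [-0.46 -0.86  0.1 ] w 0.0169 34.92153882980347
```

Emit:
arm_command --commands '[-0.3, 0, 0, 0, 0, 0, 0, -0.3, 0, 0, 0, 0, 0, 0, -0.3, 0, 0, 0, 0, 0, 0, -0.3, 0, 0, 0, 0, 0, 0, -0.3, 0, 0, -0.07, 0, 0, 0, -0.3, 0, 0, -0.15, 0, 0, 0, -0.3, -0.05, -0.05, -0.23, 0, 0, 0, -0.3, -0.12, -0.12, -0.28, 0, 0, 0, -0.3, -0.2, -0.2, -0.28, 0, 0, 0, -0.3, -0.25, -0.28, -0.28, 0, 0, 0, -0.3, -0.3, -0.3, -0.28, 0, 0, 0, -0.3, -0.3, -0.3, -0.28, 0, 0, 0]'

```text
time_s: 38.87
position: [0.3634, -0.3189, 0.2517]
tool_rot: [[0.176, 0.984, -0.001], [0.984, -0.176, -0.0], [-0.0, -0.001, -1.0]]
ft_force: [0.7, -0.2, 0.3]
grip_width: 0.0554
gripper_force: 0.0
```

```bash
python3 st.py; python3 - <<'E'
from h import *
S=optics.get_image("scene");T=optics.get_image("top");print(theta(S))
h=S["image"].astype(int).sum(2);m=(h<110)[165:185,340:362];v,u=np.where(m);print(len(u),u.mean()+340,v.mean()+165)
a=cv2.resize(S["image"][130:270,235:375,::-1],(400,400),interpolation=cv2.INTER_CUBIC)
b=cv2.resize(T["image"][130:270,250:390,::-1],(400,400),interpolation=cv2.INTER_CUBIC)
cv2.imwrite("pics/s10.png",np.hstack([a,b]))
E
```

```text
rack [-201.2  -352.03  251.55] F rack [ 0.6 -0.7 -0.2] M [-0.02 -0.02  0.01] w 0.0556 0.0
[(np.float64(54.84615384615385), np.float64(0.0)), (np.float64(80.84615384615384), np.float64(0.05)), (np.float64(94.38461538461539), np.float64(0.1)), (np.float64(150.23076923076923), np.float64(0.15))]
46 350.54347826086956 172.58695652173913
```

View pics/s10.png

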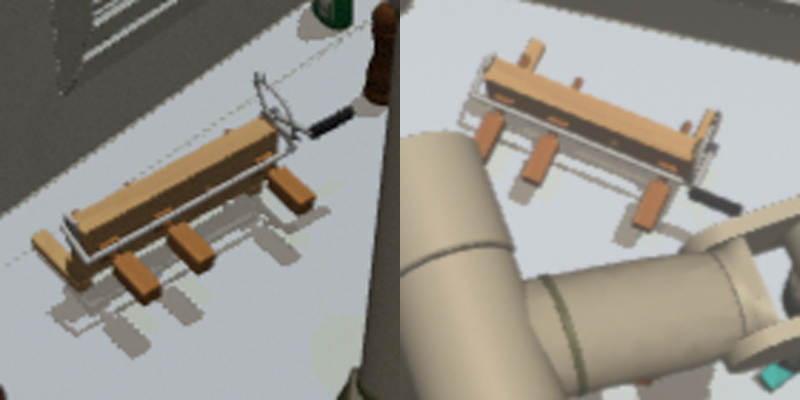

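The scene crop shows the bar lying in front of all three collars and the handle at (330,122). The handle's centroid is 1.4 px above its original locked place, about +0.08 rad, so it is inside the notch but not centred. I'll nudge it down 5–6 mm from above with closed fingers.

```bash
python3 - <<'E'
from h import *
print(mv(rk(-47,-202,175),down(80.42)),mv(rk(-47,-202,139),down(80.42)))
E
```

```text
(array([0.2965, 0.3007, 0.1524]), array([-0.0001, -0.0003, -0.0036])) (array([0.2964, 0.3007, 0.2244]), array([-0.0001, -0.0003, -0.0036]))
```

Emit:
arm_command --commands '[1, 0.08, 0.08, 0, 0, 0, 0, 1, 0.16, 0.16, 0, 0, 0, 0, 1, 0.24, 0.24, 0.02, 0, 0, 0, 1, 0.297, 0.301, 0.08, 0, 0, 0, 1, 0.297, 0.301, 0.15, 0, 0, 0, 1, 0.297, 0.301, 0.175, 0, 0, 0, 1, 0.297, 0.301, 0.195, 0, 0, 0, 1, 0.297, 0.301, 0.208, 0, 0, 0, 1, 0.297, 0.301, 0.217, 0, 0, 0, 1, 0.297, 0.301, 0.223, 0, 0, 0, 1, 0.297, 0.301, 0.223, 0, 0, 0]'

```text
time_s: 40.08
position: [0.5403, -0.1985, 0.1408]
tool_rot: [[0.176, 0.984, 0.001], [0.984, -0.176, -0.001], [-0.001, 0.002, -1.0]]
ft_force: [-0.1, 0.2, 0.2]
grip_width: -0.0002
gripper_force: 0.0
```

```bash
python3 st.py
```

```text
rack [ -46.96 -203.45  140.87] F rack [-0.2 -0.1  0.2] M [-0.01 -0.    0.  ] w -0.0001 0.0
```

Emit:
arm_command --commands '[1, 0, 0, -0.08, 0, 0, 0, 1, -0.05, -0.05, -0.15, 0, 0, 0, 1, -0.12, -0.12, -0.22, 0, 0, 0, 1, -0.2, -0.2, -0.22, 0, 0, 0, 1, -0.25, -0.28, -0.22, 0, 0, 0, 1, -0.3, -0.3, -0.22, 0, 0, 0, 1, -0.3, -0.3, -0.22, 0, 0, 0]'

```text
time_s: 40.87
position: [0.3637, -0.321, 0.2509]
tool_rot: [[0.177, 0.984, 0.001], [0.984, -0.177, -0.002], [-0.002, 0.001, -1.0]]
ft_force: [0.0, 0.5, -0.5]
grip_width: -0.0002
gripper_force: 0.0
```

```bash
python3 - <<'E'
from h import *
S=optics.get_image("scene");print(theta(S))
h=S["image"].astype(int).sum(2);m=(h<110)[165:185,340:362];v,u=np.where(m);print(len(u),u.mean()+340,v.mean()+165)
E
```

```text
[(np.float64(49.07692307692308), np.float64(-0.05)), (np.float64(64.23076923076923), np.float64(0.0)), (np.float64(96.0), np.float64(0.05)), (np.float64(125.07692307692308), np.float64(-0.1))]
46 350.7608695652174 173.41304347826087
```

```bash
python3 -c "
from rig import env
print(env.close_job())"
```

```text
the job is handed in; nothing more can be done
None
```

The job is handed in: all three dowels present are seated, in holes 1, 3 and 4, the bar lies in front of their collars with the lever locked to within about 0.04 rad, and I saw no contact with the mug, jars or mill (not re-measured at the end).

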